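Clamp glued key fobs in a four-column press with a tommy bar

TASK

Screw the little press down on the pack of glued key fobs: take the steel bar from its cradle, put it in a socket of the collar on top and turn the collar clockwise (seen from above), moving the bar to another socket when the posts stop it, until the foot bears snugly on the pack - the bar pulls distinctly heavier than on the way down - but not so hard that the fobs are crushed. Then draw the bar out and lay it back in its cradle; turn the collar with the bar only, never strain the bar, and leave the other things on the table where they are.

Things in the scene. Friction and masses are not known exactly. Their poses are not given: they have to be found in the camera images.
- press: Grey four-column press fixed to the table, 170 x 190 mm foot. Origin: centre of its underside, z up, front -x (towards the robot). Top plate 125 x 170 mm, upper face 119 mm up; on it four column ends (18 mm diameter, at x +-38, y +-74 mm) rise to 155 mm, so a bar in the collar can swing in front only from about 50 degrees on one side of -x to 50 on the other.
- collar: Steel collar on the press's axis, 90 mm diameter, 30 mm tall; keeps its height. Origin on the axis at the height of the socket centres (137 mm above the table). Six radial sockets, every 60 degrees, one along its x axis: square, 14.4 mm wide and high, blind end at radius 14 mm. At the start one socket lies 15 to 40 degrees from the press's -x towards its -y. Stays as it is left.
- spindle_top (a point): Top end of the threaded spindle (20 mm diameter) that stands up through the collar. Turning the collar clockwise from above lowers it and the foot by 6 mm per radian. From the start 1.2 to 2.3 rad of turning are wanted, more than one swing of the bar.
- foot: Steel foot under the spindle, 70 x 50 x 8 mm, origin at the centre of its underside; stiffly sprung (100 N per mm). It should press on the pack with 25 to 95 N, reached 0.04 to 0.15 rad of collar turn past first touch.
- pack: The work: two steel plates 80 x 60 mm with two dark fobs between, about 36 mm thick in all, lying on the press's bed under the foot. Origin: centre of its underside. The height of the bed under it differs by a few mm from time to time.
- bar: Loose plain steel bar, 12 mm diameter, 220 mm long, round ends, 0.19 kg; origin at its middle, x along it. Starts lying in the cradle with its axis 45 mm above the table.
- cradle: Fixed wooden cradle, 180 x 60 mm; two V-notched posts at x +-70 mm on which the bar lies along x, its axis 45 mm above the table; V mouths 52 mm up and about 30 mm wide. Between the posts only the 8 mm base board. Origin: centre of the underside.
- water_bottle: Green bottle, 72 mm diameter, 170 mm tall, bystander. Origin: centre of its underside.
- glue: White glue bottle, 34 mm diameter, 90 mm tall, bystander. Origin: centre of its underside.
- fob_a: Dark finished fob 52 x 28 x 10 mm, bystander. Origin: centre of its underside.
- fob_b: Another such fob, bystander.
- fob_c: A third such fob, bystander.
- socket_mouth (a point): Mouth (rim, radius 45 mm) of the collar's socket along its x axis. Free turning takes 0.6 N m about the axis: a tightly held bar reads 7 to 9 N square to it at 130 mm, with an opposing twist; a socket may lag 10 degrees behind the hand. After the foot touches, the torque climbs by 3.5 N m per radian of collar. Well clamped: 0.2 to 0.5 N m more than free.
Mind the look-alikes: they are no part of the job. Of the things that look like the bar, the middle-sized one is meant.

How it is judged:
By the outcome, as a careful person would: the job done as asked, in the order asked, and still so for the second after the job is handed in, with the robot touching nothing.
It also fails if it takes over 72 s, if anything falls off the work surface, if the arm or the gripper's body presses on something with over 40 N, if the wrist force passes 120 N, or if a joint passes its speed limit or range.

ROBOT

A 6-joint arm with a two-finger parallel gripper is mounted at the origin on the work surface. World frame = base frame: x ahead of the robot, y to its left, z up, the work surface at z = 0. Lengths are in m, angles in rad, forces in N, time in s.
With the tool pointing down it reaches from about 0.375 to 0.925 m from the base axis. Payload 5.7 kg.
Tool frame: the origin (TCP) lies midway between the tips of the shut fingers; the grasp point (between the pads) lies 19 mm behind it; z points along the fingers, x is the direction in which the jaws open and shut, and the axes are right-handed (so a half turn about z gives the same grasp; the last joint's range is limited). The gripper opens to 85 mm and grips with 20 to 120 N. Pads are 22 mm wide; open, the fingers measure 114 mm over their backs; the gripper's body (76 mm by 85 mm) begins 54 mm behind the grasp point. The pads swing forward as they close: fully open they stand 13 mm farther back than shut.
Start: joints at [1.208, 0.359, 1.51, -0, 1.272, -0.115], TCP at [0.147, 0.582, 0.231] pointing down, gripper open.
Joint ranges: [-2.97, 2.97], [-1.01, 2.36], [0.21, 2.38], [-0.96, 4.11], [0.2, 2.71], [-2.98, 2.98]. Speed limits (rad/s): [2.39, 2.39, 3.14, 3.14, 3.14, 3.14].

INTERFACE

Orientations are given as a rotation vector (axis times angle).
In Python, from plant import robot, imaging gives the robot as it stands.
- The arm moves only by the tool drive_tool, never from a script. Its argument "moves" is a list of rows, each an object of numbers: "gripper": the finger opening in cm, from 0 to 8.54; "tx", "ty", "tz": the shift along the tool's x, y, z in cm; "rx", "ry", "rz": the turn, a rotation vector about the tool's x, y, z in rad. In form: [{"gripper": .., "tx": .., "ty": .., "tz": .., "rx": .., "ry": .., "rz": ..}, ...]. A call has 1 to 10 rows; each row is the pose to reach, as a shift and turn from the pose commanded when the call began, along the tool's axes at that moment; what a row does not reach only later rows make up. A row lasts 1/8 s, in which the tool goes at most 62.5 mm and 10.7 degrees, less where a joint would pass 70% of its speed; a pose out of reach is approached as far as the arm can. A call with a gripper value outside its range is refused whole. The fingers move at their own pace and stop on an object; "grip_force" is the grip in N (left out, the last holds). Time passes only in rows, so rows that repeat a pose let the fingers close. It gives the time, the measured TCP pose, the force and the opening at its end, in the units of the state.
- robot.observe(): the state, without advancing time (a new reading comes with each control period).
- imaging.camera(name): name is "scene" or "side" or "wrist"; returns (picture, depth): 400x640x3 uint8, red, green, blue; 400x640 float32, m along the optical axis (not along the pixel's ray), 0 where there is no reading.
- imaging.camera_params(name): a dict with "intrinsics" (3x3 intrinsics, pixels), "position" and "rotation" of the camera in the world. Camera axes: x right, y down, z forward; pixel columns grow to the right and rows downward; lengths in m; the calibration is good to about 2 mm. A picture is of the moment at which its call begins: read the wrist's pose just before it. camera_params takes no time and is no camera call; for the wrist camera it gives the pose at the moment of the call.
- robot.hand_in(): hands the job in, once; it reports no verdict.
The state is a dict: "t": time; "q": joint angles; "joint_vel": joint speeds; "joint_torque": joint torques, N m; "position": TCP position; "orientation": TCP orientation; "force": force on the tool from outside, world axes, zero at the start; "torque": the same for the moment, N m; "finger_gap": opening from 0.0 (shut) to 1.0 (fully open).
Only numpy, scipy, OpenCV 4.12 (cv2) and the standard library are available. Lean on these libraries where they do the work, as an engineer would, in place of code of your own. Each camera call takes 0.05 s, during which the arm holds its last target.

## Working session

There is one attempt and no reset: what is moved stays moved. The work goes in short steps, Python scripts to look and compute and a tool call to move; the robot and the scene stay as the last step left them, time stands still between calls to the robot, and variables do not carry over. Pictures are saved under pics/ and viewed, and the job is handed in when it is done.

Besides the shell and the picture viewer there is one more tool, called after ">>>" as name([rows], argument=value, ...), one row to a line, values as JSON. drive_tool: Moves the arm, as the interface text tells. Its arguments: {"type":"object","properties":{"moves":{"type":"array","items":{"type":"object","properties":{"gripper":{"type":"number"},"tx":{"type":"number"},"ty":{"type":"number"},"tz":{"type":"number"},"rx":{"type":"number"},"ry":{"type":"number"},"rz":{"type":"number"}}}},"grip_force":{"type":"number"}},"required":["moves"]}

```bash
ls; mkdir -p pics
python3 - <<'E'
from plant import robot, imaging
import cv2, numpy as np
print(robot.observe())
for n in ["scene","side","wrist"]:
    p,d=imaging.camera(n); cv2.imwrite(f"pics/{n}0.png",p[:,:,::-1]); np.savez(f"pics/{n}0.npz",p=p,d=d,**imaging.camera_params(n))
    print(n,imaging.camera_params(n))
E
```

```text
pics
{'t': 0.0, 'q': array([ 1.20789408e+00,  3.59492793e-01,  1.51145446e+00,  2.90125613e-05,
        1.27251022e+00, -1.15094721e-01]), 'joint_vel': array([ 6.69741994e-04,  1.81937636e-04, -7.19464779e-04, -6.50389472e-04,
        5.38770147e-04, -5.81642547e-05]), 'joint_torque': array([ 2.79128573e-03, -5.27619517e+01, -2.78622329e+01,  2.35882690e-04,
        1.30636641e-02,  2.18622400e-07]), 'position': array([0.14691357, 0.58101948, 0.23045249]), 'orientation': array([ 2.4782141 ,  1.92927818, -0.00252463]), 'force': array([-0.29146916,  0.31726658,  0.22641098]), 'torque': array([0.03280402, 0.05856013, 0.04024598]), 'finger_gap': 0.9996450043644945}
scene {'intrinsics': array([[376.73612   ,   0.        , 322.30610193],
       [  0.        , 376.73612   , 197.24914704],
       [  0.        ,   0.        ,   1.        ]]), 'position': array([0.98400524, 0.27252013, 0.87233114]), 'rotation': array([-1.1375369 , -2.45425273,  0.87830526])}
side {'intrinsics': array([[395.27018605,   0.        , 316.52893512],
       [  0.        , 395.27018605, 200.27287894],
       [  0.        ,   0.        ,   1.        ]]), 'position': array([-0.14634041, -0.83418591,  0.94349588]), 'rotation': array([-2.12351297,  0.85053948, -0.40491035])}
wrist {'intrinsics': array([[333.49957261,   0.        , 326.63553251],
       [  0.        , 333.49957261, 200.00929808],
       [  0.        ,   0.        ,   1.        ]]), 'position': array([0.08347968, 0.59839751, 0.37309948]), 'rotation': array([2.30701191, 1.79456143, 0.23715472])}
```

View pics/scene0.png

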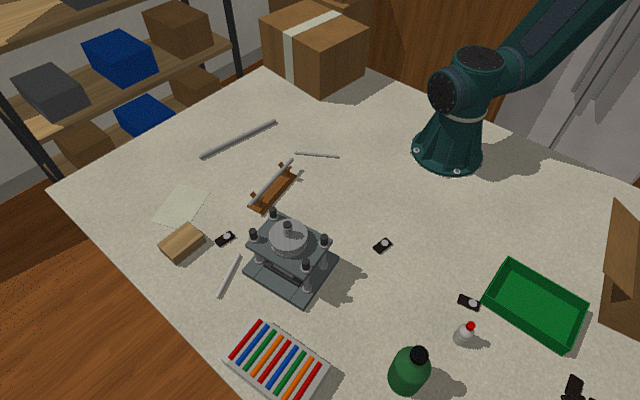

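View pics/side0.png

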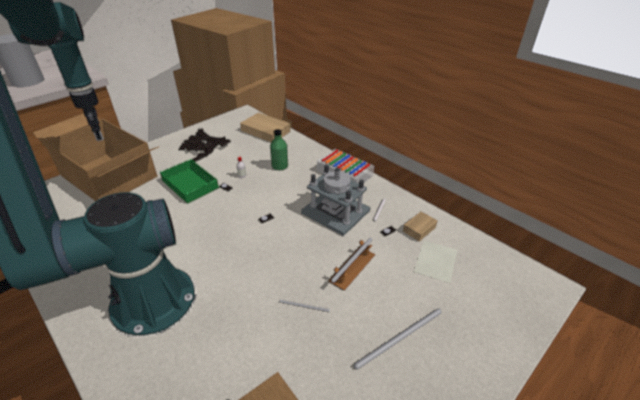

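View pics/wrist0.png

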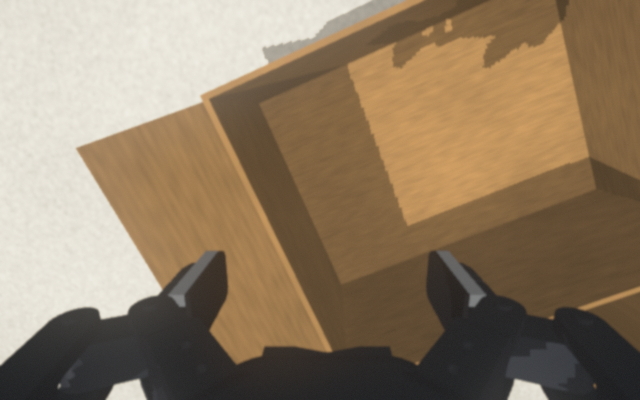

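The scene view shows the press around (290,255), the cradle with the bar at (273,187), and look-alike rods at (238,140), (317,155) and (230,275). The side view agrees. Next I'll zoom in.

```bash
cat > h.py <<'E'
import numpy as np, cv2
from scipy.spatial.transform import Rotation as R
def load(f):
    return dict(np.load(f))
def ray(c,u,v):
    K=c["intrinsics"]; d=np.stack([(np.asarray(u)-K[0,2])/K[0,0],(np.asarray(v)-K[1,2])/K[1,1],np.ones_like(np.asarray(u,float))],-1)
    return d@R.from_rotvec(c["rotation"]).as_matrix().T
def onplane(c,u,v,z):
    r=ray(c,u,v); s=(z-c["position"][2])/r[...,2]; return c["position"]+r*s[...,None]
def cloud(c):
    v,u=np.mgrid[0:400,0:640]; return c["position"]+ray(c,u,v)*c["d"][...,None]
def proj(c,P):
    q=(np.asarray(P)-c["position"])@R.from_rotvec(c["rotation"]).as_matrix(); K=c["intrinsics"]
    return np.stack([K[0,0]*q[...,0]/q[...,2]+K[0,2],K[1,1]*q[...,1]/q[...,2]+K[1,2]],-1)
def crop(c,x0,y0,x1,y1,k,f):
    cv2.imwrite(f,cv2.resize(c["p"][y0:y1,x0:x1,::-1],None,fx=k,fy=k,interpolation=cv2.INTER_CUBIC))
E
python3 - <<'E'
from h import *
c=load("pics/scene0.npz"); crop(c,190,140,350,320,4,"pics/sc_crop.png")
s=load("pics/side0.npz"); crop(s,270,140,430,300,4,"pics/si_crop.png")
for n,c in(("scene",c),("side",s)):
    P=cloud(c); 
    m=(P[...,2]>.125)&(P[...,2]<.175)&(P[...,0]>.35)&(P[...,0]<1)&(abs(P[...,1])<.5)
    for lo,hi in((.112,.125),(.146,.151),(.151,.158),(.158,.2)):
        m=(P[...,2]>lo)&(P[...,2]<hi)&(P[...,0]>.3)&(P[...,0]<1)&(abs(P[...,1])<.5)
        nn,l,st,ce=cv2.connectedComponentsWithStats(m.astype(np.uint8))
        for i in range(1,nn):
            if st[i,4]>5: print(n,lo,st[i,4],ce[i].round(1),P[l==i].mean(0).round(4))
E
```

```text
scene 0.112 1733 [288.6 248.9] [ 0.6696 -0.0836  0.1179]
scene 0.112 350 [411.4 367.3] [0.7103 0.2744 0.1181]
scene 0.146 9 [272.3 212.2] [ 0.6331 -0.169   0.1484]
scene 0.146 154 [277.6 235. ] [ 0.6726 -0.1124  0.15  ]
scene 0.146 287 [295.5 237.7] [ 0.6511 -0.0763  0.1498]
scene 0.146 10 [270.2 232.4] [ 0.6788 -0.1302  0.1501]
scene 0.146 9 [252.2 234.6] [ 0.7092 -0.1582  0.1486]
scene 0.146 10 [306.4 264.8] [ 0.6873 -0.0111  0.1486]
scene 0.151 36 [272.2 208.9] [ 0.6289 -0.1731  0.1537]
scene 0.151 425 [287.4 235.5] [ 0.66   -0.0933  0.1521]
scene 0.151 38 [252.3 230.9] [ 0.7041 -0.1624  0.1537]
scene 0.151 39 [324.  236.7] [ 0.6089 -0.0269  0.1534]
scene 0.151 47 [305.4 261.2] [ 0.6841 -0.0167  0.1536]
scene 0.151 9 [418.1 364.6] [0.7121 0.2814 0.1557]
scene 0.158 131 [287.4 228.2] [ 0.659 -0.092  0.181]
scene 0.158 19 [605.6 273.5] [0.3018 0.4891 0.1661]
scene 0.158 292 [419.1 354.9] [0.701  0.274  0.1678]
side 0.112 63 [277.9 144.2] [0.6857 0.2596 0.1184]
side 0.112 601 [336.1 191.3] [ 0.6344 -0.1134  0.1185]
side 0.146 20 [330.2 176.1] [ 0.6507 -0.0683  0.1497]
side 0.146 7 [342.3 173.6] [ 0.6914 -0.087   0.1501]
side 0.146 6 [312.7 177.7] [ 0.6022 -0.0322  0.1483]
side 0.146 11 [341.2 178.9] [ 0.6659 -0.1061  0.1501]
side 0.146 49 [336.6 185.3] [ 0.6295 -0.1196  0.1493]
side 0.151 10 [277.6 135.6] [0.6912 0.2649 0.1531]
side 0.151 15 [326.1 165.9] [ 0.6795 -0.0195  0.1542]
side 0.151 203 [336.7 179.6] [ 0.6493 -0.1008  0.1527]
side 0.151 16 [313.  175.5] [ 0.6064 -0.0294  0.1539]
side 0.151 16 [360.9 181.1] [ 0.7009 -0.1641  0.1539]
side 0.151 18 [348.1 192.1] [ 0.6251 -0.1753  0.1542]
side 0.158 47 [277.2 131.9] [0.6941 0.2696 0.1669]
side 0.158 70 [336.9 173.1] [ 0.6505 -0.0993  0.1782]
```

View pics/sc_crop.png

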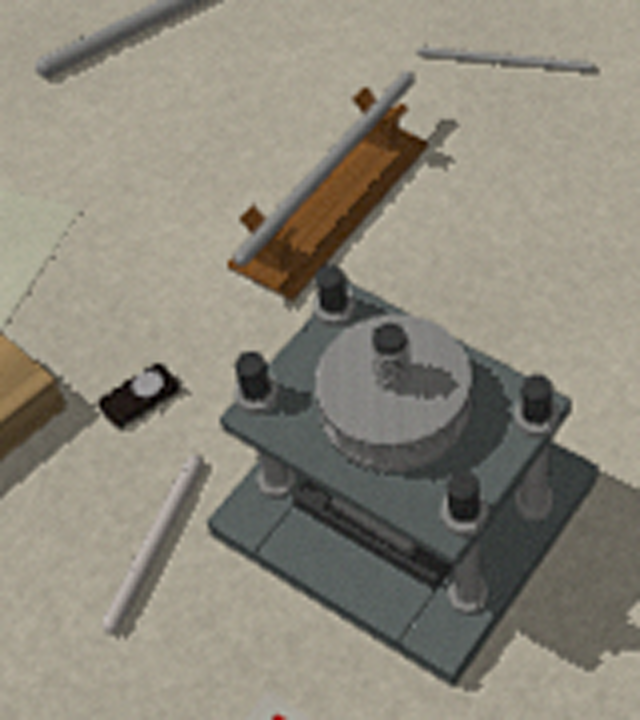

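View pics/si_crop.png

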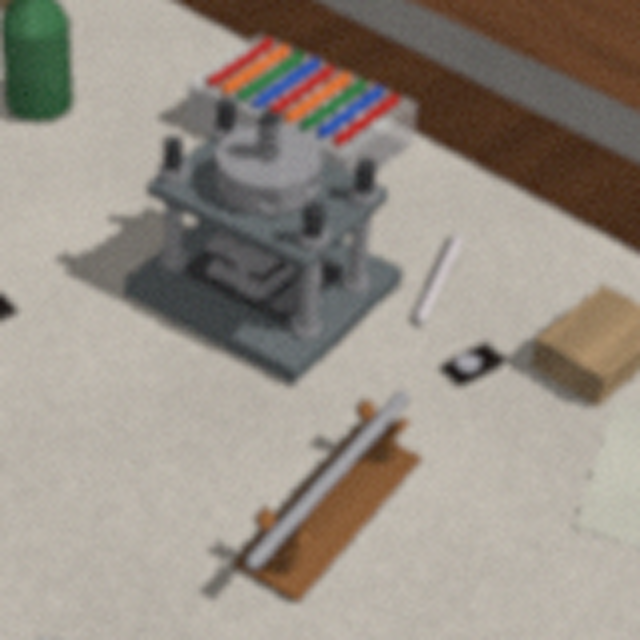

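Run:
```python
from h import *
for n in("scene","side"):
    c=load(f"pics/{n}0.npz"); P=cloud(c); p=c["p"].astype(int)
    m=(P[...,2]>.040)&(P[...,2]<.06)&(P[...,0]>.3)&(P[...,0]<.62)&(P[...,1]<-.15)&(P[...,1]>-.5)
    m&=(p.max(-1)-p.min(-1)<25)&(p.max(-1)>60)
    nn,l,st,ce=cv2.connectedComponentsWithStats(m.astype(np.uint8))
    i=1+st[1:,4].argmax(); Q=P[l==i]; v,u=np.nonzero(l==i)
    q=onplane(c,u,v,.048)[:,:2]; mu=q.mean(0); w,V=np.linalg.eigh(np.cov(q.T)); a=V[:,1]; t=(q-mu)@a
    print(n,st[i],"mid",mu+a*(t.min()+t.max())/2,"len",np.ptp(t),"ang",np.degrees(np.arctan2(a[1],a[0])),"z",np.percentile(Q[:,2],[5,50,95]), mu+a*t.min(),mu+a*t.max())
r=R.from_rotvec([2.4782141 ,  1.92927818, -0.00252463]).as_matrix(); print(r.round(3))
```

```text
scene [249 158  45  48 233] mid [ 0.50121375 -0.31476502] len 0.21759734022166388 ang -170.77770436624692 z [0.04451034 0.04828837 0.05124884] [ 0.60860608 -0.29732837] [ 0.39382141 -0.33220168]
side [331 238  41  45 241] mid [ 0.49758643 -0.31837379] len 0.22096187869713263 ang -170.58538015311942 z [0.04436817 0.04905042 0.0527608 ] [ 0.60657924 -0.30030157] [ 0.38859362 -0.33644601]
[[ 0.245  0.969 -0.001]
 [ 0.969 -0.245 -0.002]
 [-0.002 -0.    -1.   ]]
```

```bash
cat >> h.py <<'E'
def Rdown(yawdeg):
    y=np.radians(yawdeg); ty=np.array([np.cos(y),np.sin(y),0]); tz=np.array([0,0,-1.]); return np.stack([np.cross(ty,tz),ty,tz],1)
def moves(p0,rv0,p1,R1):
    R0=R.from_rotvec(rv0).as_matrix(); t=R0.T@(np.asarray(p1)-p0)*100
    return "t",t.round(2),"r",R.from_matrix(R0.T@R1).as_rotvec().round(4)
E
python3 - <<'E'
from h import *
from plant import robot
c=load("pics/wrist0.npz"); o=robot.observe(); Rt=R.from_rotvec(o["orientation"]).as_matrix()
print("cam axes in tool",(Rt.T@R.from_rotvec(c["rotation"]).as_matrix()).round(3),"pos",(Rt.T@(c["position"]-o["position"])).round(4))
print(Rdown(-14.2).round(3))
print(moves(o["position"],o["orientation"],[.47,.10,.27],Rdown(-14.2-95)))
E
```

```text
cam axes in tool [[ 1.    -0.001  0.   ]
 [ 0.001  0.965  0.261]
 [-0.    -0.261  0.965]] pos [ 0.0009 -0.0658 -0.1425]
[[ 0.245  0.969  0.   ]
 [ 0.969 -0.245  0.   ]
 [ 0.     0.    -1.   ]]
('t', array([-38.73,  43.12,  -3.89]), 'r', array([1.1000e-03, 1.3000e-03, 1.6581e+00]))
```

Run:
```python
from h import *
from plant import robot
o=robot.observe()
print(moves(o["position"],o["orientation"],[.46,.15,.27],Rdown(8)))
print(moves(o["position"],o["orientation"],[.48,-.18,.25],Rdown(28)@R.from_rotvec([-.35,0,0]).as_matrix()))
```

```text
('t', array([-34.13,  40.92,  -3.89]), 'r', array([-0.0005,  0.0015, -0.3874]))
('t', array([-65.63,  50.95,  -1.85]), 'r', array([-0.3347,  0.1302, -0.7286]))
```

>>> drive_tool([
  {"gripper":8.5,"tx":-34,"ty":41,"tz":-3.9,"rz":-0.39},
  {"gripper":8.5,"tx":-34,"ty":41,"tz":-3.9,"rz":-0.39},
  {"gripper":8.5,"tx":-34,"ty":41,"tz":-3.9,"rz":-0.39},
  {"gripper":8.5,"tx":-34,"ty":41,"tz":-3.9,"rz":-0.39},
  {"gripper":8.5,"tx":-34,"ty":41,"tz":-3.9,"rz":-0.39},
  {"gripper":8.5,"tx":-34,"ty":41,"tz":-3.9,"rz":-0.39},
  {"gripper":8.5,"tx":-34,"ty":41,"tz":-3.9,"rz":-0.39},
  {"gripper":8.5,"tx":-34,"ty":41,"tz":-3.9,"rz":-0.39},
  {"gripper":8.5,"tx":-34,"ty":41,"tz":-3.9,"rz":-0.39},
  {"gripper":8.5,"tx":-40,"ty":43,"tz":-3.5,"rz":-0.45,"rx":-0.1},
])

```text
validation failed for argument at $.mo...
```

Run:
```python
from h import *
from plant import robot
o=robot.observe()
print(o["t"],o["position"],o["q"].round(2),o["orientation"])
print(moves(o["position"],o["orientation"],[.48,-.18,.25],Rdown(28)@R.from_rotvec([-.35,0,0]).as_matrix()))
```

```text
0.15 [0.1469496  0.58115944 0.23061969] [ 1.21  0.36  1.51  0.    1.27 -0.12] [ 2.47829321e+00  1.92945412e+00 -2.05677605e-03]
('t', array([-65.63,  50.95,  -1.85]), 'r', array([-0.3347,  0.1302, -0.7286]))
```

>>> drive_tool([
  {"gripper":8.5,"tx":-34.0,"ty":41.0,"tz":-3.9,"rx":0.0,"ry":0.0,"rz":-0.39},
  {"gripper":8.5,"tx":-34.0,"ty":41.0,"tz":-3.9,"rx":0.0,"ry":0.0,"rz":-0.39},
], grip_force=60)

```text
t: 0.4
position: [0.2184, 0.484, 0.2397]
orientation: [2.084, 2.35, -0.001]
force: [1.2, -0.2, -0.5]
finger_gap: 0.998
```

Run:
```python
from h import *
from plant import robot
o=robot.observe()
print(moves(o["position"],o["orientation"],[.46,.15,.27],Rdown(8)))
print(moves(o["position"],o["orientation"],[.48,-.18,.25],Rdown(28)@R.from_rotvec([-.35,0,0]).as_matrix()))
```

```text
('t', array([-36.05,  19.98,  -3.  ]), 'r', array([-0.0001,  0.0008, -0.0194]))
('t', array([-69.05,  18.01,  -0.98]), 'r', array([-0.3463,  0.0652, -0.3646]))
```

>>> drive_tool([
  {"gripper":8.5,"tx":-36.0,"ty":20.0,"tz":-3.0,"rx":0.0,"ry":0.0,"rz":-0.02},
  {"gripper":8.5,"tx":-36.0,"ty":20.0,"tz":-3.0,"rx":0.0,"ry":0.0,"rz":-0.02},
  {"gripper":8.5,"tx":-36.0,"ty":20.0,"tz":-3.0,"rx":0.0,"ry":0.0,"rz":-0.02},
  {"gripper":8.5,"tx":-36.0,"ty":20.0,"tz":-3.0,"rx":0.0,"ry":0.0,"rz":-0.02},
  {"gripper":8.5,"tx":-36.0,"ty":20.0,"tz":-3.0,"rx":0.0,"ry":0.0,"rz":-0.02},
  {"gripper":8.5,"tx":-69.0,"ty":18.0,"tz":-1.0,"rx":-0.35,"ry":0.06,"rz":-0.36},
  {"gripper":8.5,"tx":-69.0,"ty":18.0,"tz":-1.0,"rx":-0.35,"ry":0.06,"rz":-0.36},
  {"gripper":8.5,"tx":-69.0,"ty":18.0,"tz":-1.0,"rx":-0.35,"ry":0.06,"rz":-0.36},
  {"gripper":8.5,"tx":-69.0,"ty":18.0,"tz":-1.0,"rx":-0.35,"ry":0.06,"rz":-0.36},
  {"gripper":8.5,"tx":-69.0,"ty":18.0,"tz":-1.0,"rx":-0.35,"ry":0.06,"rz":-0.36},
])

```text
t: 1.65
position: [0.4441, -0.0163, 0.2543]
orientation: [1.518, 2.495, 0.443]
force: [1.3, 0.2, 0.8]
finger_gap: 0.996
```

>>> drive_tool([
  {"gripper":8.5,"tx":-7.0,"ty":0.0,"tz":0.0,"rx":0.0,"ry":0.0,"rz":0.0},
  {"gripper":8.5,"tx":-7.0,"ty":0.0,"tz":0.0,"rx":0.0,"ry":0.0,"rz":0.0},
])

```text
t: 1.9
position: [0.4794, -0.082, 0.2552]
orientation: [1.525, 2.489, 0.44]
force: [0.4, 1.1, -0.1]
finger_gap: 0.999
```

```bash
cat > snap.py <<'E'
import sys
from h import *
from plant import robot, imaging
def snap(cam,name):
    o=robot.observe(); cp=imaging.camera_params(cam); p,d=imaging.camera(cam)
    np.savez(f"pics/{name}.npz",p=p,d=d,tp=o["position"],tr=o["orientation"],**cp); cv2.imwrite(f"pics/{name}.png",p[:,:,::-1])
    print(o["t"],o["position"].round(4),o["orientation"].round(4),"q",o["q"].round(2),"F",o["force"].round(2),"M",o["torque"].round(3),o["finger_gap"])
    return load(f"pics/{name}.npz")
if __name__=="__main__": snap(sys.argv[1],sys.argv[2])
E
python3 snap.py wrist w1
```

```text
1.9 [ 0.4794 -0.082   0.2552] [1.5245 2.4887 0.4398] q [-0.54  0.04  1.93  0.35  1.   -2.75] F [ 0.35  1.07 -0.15] M [-0.033  0.134  0.034] 0.998580854392342
```

View pics/w1.png

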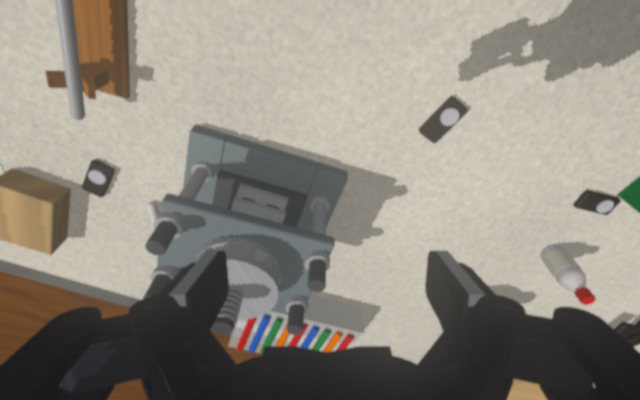

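Run:
```python
from h import *
c=load("pics/w1.npz"); crop(c,140,180,360,330,3.6,"pics/w1c.png")
P=proj(c,[.655+.045*np.cos(np.radians(213)),-.096+.045*np.sin(np.radians(213)),.137]); print(P)
```

```text
[223.76028789 245.91588436]
```

View pics/w1c.png

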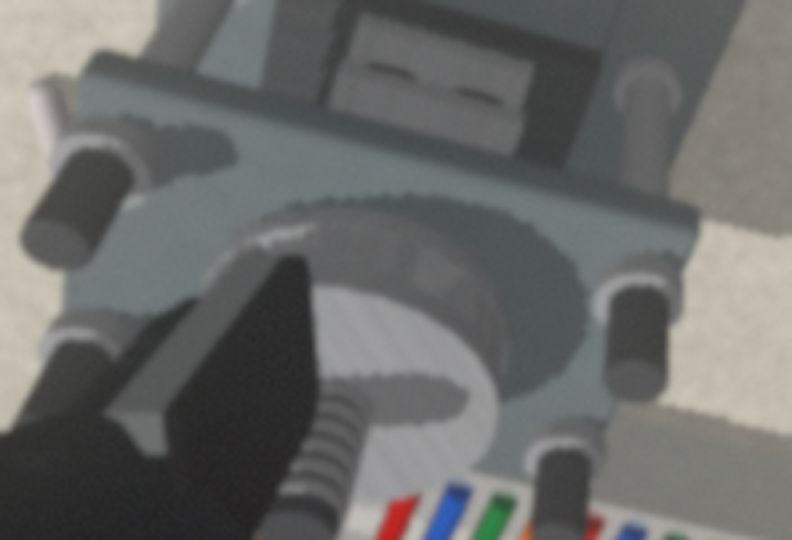

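The collar's face shows a lighter square at crop (438,275), i.e. pixel (262,256), which is probably one socket. There's another bright patch near (219,245). I'll move to a clearer view.

>>> drive_tool([
  {"gripper":8.5,"tx":-9.0,"ty":1.0,"tz":3.0,"rx":-0.1,"ry":0.0,"rz":0.2},
  {"gripper":8.5,"tx":-9.0,"ty":1.0,"tz":3.0,"rx":-0.1,"ry":0.0,"rz":0.2},
  {"gripper":8.5,"tx":-9.0,"ty":1.0,"tz":3.0,"rx":-0.1,"ry":0.0,"rz":0.2},
  {"gripper":8.5,"tx":-9.0,"ty":1.0,"tz":3.0,"rx":-0.1,"ry":0.0,"rz":0.2},
])

```text
t: 2.45
position: [0.535, -0.1465, 0.23]
orientation: [1.735, 2.295, 0.588]
force: [0.4, 0.1, 0.4]
finger_gap: 0.996
```

```bash
python3 snap.py wrist w2
python3 - <<'E'
from h import *
c=load("pics/w2.npz"); p=proj(c,[.655,-.096,.137]); print(p); u,v=int(p[0]),int(p[1])
x0=max(0,u-110);y0=max(0,min(v-110,400-170)); print(x0,y0); crop(c,x0,y0,x0+220,y0+160,3.6,"pics/w2c.png")
E
```

```text
2.45 [ 0.535  -0.1465  0.23  ] [1.7354 2.2953 0.5884] q [-0.67  0.18  1.88  0.51  0.94 -2.79] F [0.38 0.08 0.36] M [-0.144  0.153  0.024] 0.9957932649696611
[333.33997139 267.9120674 ]
223 157
```

View pics/w2c.png

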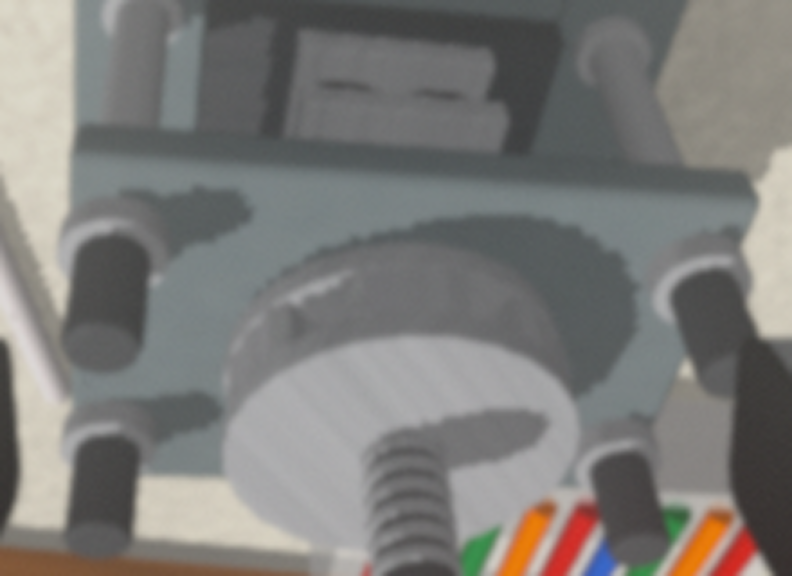

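View pics/w2.png

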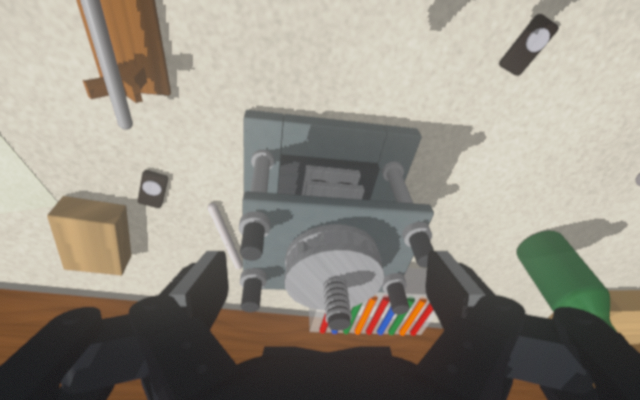

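```bash
cat > rect.py <<'E'
import sys
from h import *
def rect(c,f,cx,cy,a0=140,a1=290):
    az=np.arange(a0,a1,.25); z=np.arange(.154,.118,-.00025)
    A,Z=np.meshgrid(np.radians(az),z); P=np.stack([cx+.045*np.cos(A),cy+.045*np.sin(A),Z],-1)
    uv=proj(c,P).astype(np.float32); im=cv2.remap(c["p"],uv[...,0],uv[...,1],cv2.INTER_CUBIC)
    im=cv2.normalize(im,None,0,255,cv2.NORM_MINMAX)
    im=cv2.resize(im,None,fx=1.3,fy=2)
    for a in range(a0,a1,10): cv2.line(im,(int((a-a0)*5.2),0),(int((a-a0)*5.2),12 if a%50 else 30),(255,0,0),1)
    cv2.imwrite(f,im[:,:,::-1])
if __name__=="__main__":
    c=load(f"pics/{sys.argv[1]}.npz"); P=cloud(c)
    m=(P[...,2]>.149)&(P[...,2]<.155)&(np.hypot(P[...,0]-.655,P[...,1]+.096)<.052); m=cv2.erode(m.astype(np.uint8),np.ones((2,2)))>0
    print("topz",np.median(P[m][:,2]))
    h=cv2.convexHull(P[m][:,:2].astype(np.float32)*1000); print("circ",cv2.minEnclosingCircle(h))
    for s in((.617,-.1752),(.7025,-.163),(.6075,-.028),(.682,-.018)): 
        m=(P[...,2]>.151)&(P[...,2]<.158)&(np.hypot(P[...,0]-s[0],P[...,1]-s[1])<.02)
        if m.sum()>5: print(m.sum(),P[m].mean(0))
    rect(c,f"pics/{sys.argv[1]}r.png",.655,-.096)
E
python3 rect.py w2; python3 rect.py w1; python3 rect.py scene0; python3 rect.py side0
```

```text
topz 0.15213385978557076
circ ((657.0440063476562, -95.18321228027344), 45.619056701660156)
318 [ 0.62749786 -0.17435838  0.15430529]
211 [ 0.7026882  -0.16414776  0.15412516]
145 [ 0.60929914 -0.03235222  0.15410426]
172 [ 0.68295989 -0.01877866  0.1541623 ]
topz 0.1520655274920336
circ ((655.0538330078125, -91.68583679199219), 45.293975830078125)
274 [ 0.62753017 -0.1737492   0.154232  ]
43 [ 0.69856246 -0.16754345  0.15303276]
217 [ 0.60797114 -0.02827166  0.15434946]
158 [ 0.68267139 -0.0180514   0.1542619 ]
topz 0.15112834960031873
circ ((657.0722045898438, -92.8193359375), 44.215721130371094)
36 [ 0.62887754 -0.17306254  0.15374777]
38 [ 0.70407259 -0.16236947  0.1536755 ]
39 [ 0.60889351 -0.02685829  0.15336194]
47 [ 0.68414335 -0.01670318  0.15359729]
topz 0.15169388220309699
circ ((652.3717651367188, -100.09296417236328), 42.970855712890625)
18 [ 0.62512792 -0.17525532  0.15424137]
16 [ 0.70085304 -0.16406188  0.15390454]
16 [ 0.60642023 -0.02940951  0.15391754]
15 [ 0.67954299 -0.01948825  0.15415951]
```

View pics/w2r.png

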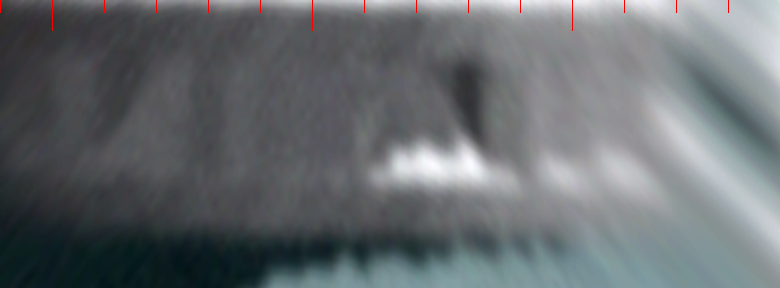

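View pics/w1r.png

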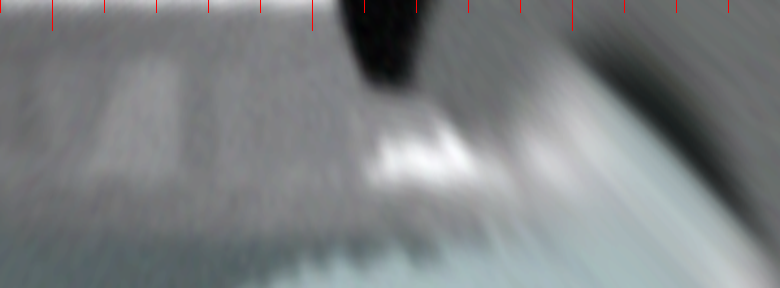

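Run:
```python
from h import *
for n in("w2","w1","side0"):
    c=load(f"pics/{n}.npz"); P=cloud(c); dx=P[...,0]-.6555;dy=P[...,1]+.0955
    r=np.hypot(dx,dy); az=np.degrees(np.arctan2(dy,dx))%360
    for zl,zh in((.1235,.129),(.131,.136),(.137,.143),(.146,.15)):
        m=(P[...,2]>zl)&(P[...,2]<zh)&(r<.05)&(c["d"]>0)
        print(n,zl,[(a,int(m2.sum()),round(float(r[m2].min()*1000),1),round(float(np.median(r[m2])*1000),1)) for a in range(150,290,6) for m2 in[m&(az>=a)&(az<a+6)] if m2.sum()])
```

```text
w2 0.1235 [(150, 12, 41.9, 42.8), (156, 15, 41.9, 42.7), (162, 18, 35.5, 42.5), (168, 21, 41.9, 42.7), (174, 19, 42.1, 42.5), (180, 21, 41.8, 42.7), (186, 26, 41.4, 42.8), (192, 21, 41.8, 42.8), (198, 29, 41.4, 43.0), (204, 25, 41.7, 42.9), (210, 22, 42.0, 43.2), (216, 24, 42.3, 43.1), (222, 24, 38.4, 43.5), (228, 26, 29.1, 43.4), (234, 22, 28.1, 43.8), (240, 15, 43.6, 44.0), (246, 13, 43.6, 44.1), (252, 13, 43.7, 44.5), (258, 11, 44.1, 44.4), (264, 9, 44.2, 44.6), (270, 5, 44.5, 44.9), (276, 4, 45.1, 45.2), (282, 1, 45.2, 45.2), (288, 1, 45.5, 45.5)]
w2 0.131 [(150, 38, 32.7, 39.0), (168, 2, 40.9, 41.4), (174, 18, 41.1, 41.9), (180, 22, 41.2, 42.0), (186, 20, 40.8, 41.8), (192, 23, 41.2, 42.1), (198, 22, 41.1, 41.7), (204, 20, 41.2, 42.8), (210, 20, 41.4, 42.2), (216, 3, 41.3, 41.3), (228, 1, 42.5, 42.5), (234, 35, 30.9, 38.4), (240, 16, 42.8, 43.8), (246, 14, 42.6, 43.3), (252, 13, 43.2, 43.5), (258, 8, 43.7, 43.9), (264, 9, 43.8, 44.3), (270, 3, 44.8, 45.0)]
w2 0.137 [(150, 23, 37.7, 41.5), (168, 1, 40.7, 40.7), (174, 23, 41.0, 41.7), (180, 26, 40.9, 42.3), (186, 28, 40.5, 41.9), 
[... 3256 characters left out ...]
5.5), (204, 1, 43.5, 43.5), (210, 2, 46.4, 47.0), (228, 1, 44.3, 44.3), (234, 1, 46.9, 46.9), (240, 2, 42.6, 43.2), (246, 2, 43.9, 44.3), (252, 1, 42.5, 42.5), (258, 3, 41.1, 43.2), (264, 2, 45.1, 45.3), (288, 1, 41.5, 41.5)]
side0 0.146 [(150, 2, 27.6, 36.4), (162, 2, 23.4, 35.1), (168, 1, 45.0, 45.0), (174, 1, 47.0, 47.0), (186, 1, 44.6, 44.6), (192, 2, 40.3, 43.3), (198, 3, 36.1, 41.4), (204, 2, 47.9, 48.2), (210, 1, 43.6, 43.6), (216, 4, 23.9, 41.9), (222, 1, 33.9, 33.9), (228, 3, 33.7, 41.9), (234, 1, 43.7, 43.7), (240, 3, 30.5, 40.4), (246, 2, 44.9, 45.3), (252, 2, 39.2, 42.2), (258, 1, 22.1, 22.1), (270, 1, 35.5, 35.5), (276, 1, 45.0, 45.0), (282, 1, 34.5, 34.5), (288, 1, 45.2, 45.2)]
```

Run:
```python
from h import *
from scipy.optimize import least_squares
for n in("w2","w1"):
    c=load(f"pics/{n}.npz"); P=cloud(c); dx=P[...,0]-.6575;dy=P[...,1]+.0945
    r=np.hypot(dx,dy); az=np.degrees(np.arctan2(dy,dx))%360
    m=(((P[...,2]>.1455)&(P[...,2]<.1505))|((P[...,2]>.124)&(P[...,2]<.1285)))&(r>.0415)&(r<.0485)&(az>140)&(az<280)
    Q=P[m]; f=least_squares(lambda x:np.hypot(Q[:,0]-x[0],Q[:,1]-x[1])-.045,[.657,-.095],loss="soft_l1",f_scale=.001); print(n,m.sum(),f.x,np.std(f.fun))
    dx=P[...,0]-f.x[0];dy=P[...,1]-f.x[1]; r=np.hypot(dx,dy); az=np.degrees(np.arctan2(dy,dx))%360
    m=(P[...,2]>.1325)&(P[...,2]<.1415)&(r>.0435)&(r<.048)&(az>140)&(az<290); a=np.sort(az[m]); g=np.diff(a); i=np.argsort(-g)[:3]
    print([(a[k].round(1),a[k+1].round(1)) for k in i])
```

```text
w2 735 [ 0.65788344 -0.09557306] 0.00045170299306505505
[(np.float64(214.5), np.float64(233.4)), (np.float64(156.7), np.float64(174.3)), (np.float64(256.7), np.float64(258.9))]
w1 460 [ 0.6579396  -0.09555807] 0.00047428491602085243
[(np.float64(214.3), np.float64(233.5)), (np.float64(155.3), np.float64(173.9)), (np.float64(255.5), np.float64(262.7))]
```

Run:
```python
from h import *
from plant import robot
o=robot.observe()
u=np.array([np.cos(np.radians(9.3)),np.sin(np.radians(9.3))]); g=np.array([.4995,-.3165])-.008*u; print(g)
print(moves(o["position"],o["orientation"],[.50,-.25,.24],Rdown(15)))
print(moves(o["position"],o["orientation"],[*g,.15],Rdown(9.3)))
```

```text
[ 0.49160515 -0.31779283]
('t', array([-8.8 , -5.03, -4.22]), 'r', array([ 0.4447, -0.0807,  0.0143]))
('t', array([-15.7 , -11.19,   2.27]), 'r', array([ 0.4404, -0.1028,  0.1121]))
```

>>> drive_tool([
  {"gripper":8.5,"tx":-8.8,"ty":-5.0,"tz":-4.2,"rx":0.44,"ry":-0.08,"rz":0.01},
  {"gripper":8.5,"tx":-8.8,"ty":-5.0,"tz":-4.2,"rx":0.44,"ry":-0.08,"rz":0.01},
  {"gripper":8.5,"tx":-8.8,"ty":-5.0,"tz":-4.2,"rx":0.44,"ry":-0.08,"rz":0.01},
  {"gripper":8.5,"tx":-15.7,"ty":-11.2,"tz":2.3,"rx":0.44,"ry":-0.1,"rz":0.11},
  {"gripper":8.5,"tx":-15.7,"ty":-11.2,"tz":2.3,"rx":0.44,"ry":-0.1,"rz":0.11},
  {"gripper":8.5,"tx":-15.7,"ty":-11.2,"tz":2.3,"rx":0.44,"ry":-0.1,"rz":0.11},
  {"gripper":8.5,"tx":-15.7,"ty":-11.2,"tz":2.3,"rx":0.44,"ry":-0.1,"rz":0.11},
])

```text
t: 3.38
position: [0.4925, -0.3187, 0.1508]
orientation: [2.033, 2.395, 0.004]
force: [0.1, -1.2, 1.3]
finger_gap: 0.992
```

```bash
python3 snap.py wrist w3
python3 - <<'E'
from h import *
c=load("pics/w3.npz"); P=cloud(c); p=c["p"].astype(int)
m=(P[...,2]>.040)&(P[...,2]<.056)&(P[...,1]<-.2)&(P[...,1]>-.45)&(P[...,0]<.64)&(p.max(-1)-p.min(-1)<25)&(p.max(-1)>70)
nn,l,st,ce=cv2.connectedComponentsWithStats(m.astype(np.uint8)); i=1+st[1:,4].argmax(); v,u=np.nonzero(l==i)
q=onplane(c,u,v,.049)[:,:2]; mu=q.mean(0); w,V=np.linalg.eigh(np.cov(q.T)); a=V[:,1]; a*=np.sign(a[0]); t=(q-mu)@a; s=(q-mu)@np.array([-a[1],a[0]])
print(st[i],"mid",mu+a*(t.min()+t.max())/2,"len",np.ptp(t),"ang",np.degrees(np.arctan2(a[1],a[0])),"w",np.ptp(s),"zmax",np.percentile(P[l==i][:,2],98))
print(R.from_rotvec(c["tr"]).as_matrix().round(3))
E
```

```text
3.375 [ 0.4925 -0.3187  0.1508] [2.0326 2.3952 0.0035] q [-0.69  0.42  1.63  0.    1.09 -2.43] F [ 0.09 -1.2   1.29] M [ 0.003 -0.011  0.034] 0.9919255526211647
[ 318   57   17  276 4199] mid [ 0.50113896 -0.31691278] len 0.21715424875172762 ang 9.282035030807108 w 0.013214942002628124 zmax 0.05174597325604804
[[-0.163  0.987  0.002]
 [ 0.987  0.163  0.002]
 [ 0.001  0.002 -1.   ]]
```

View pics/w3.png

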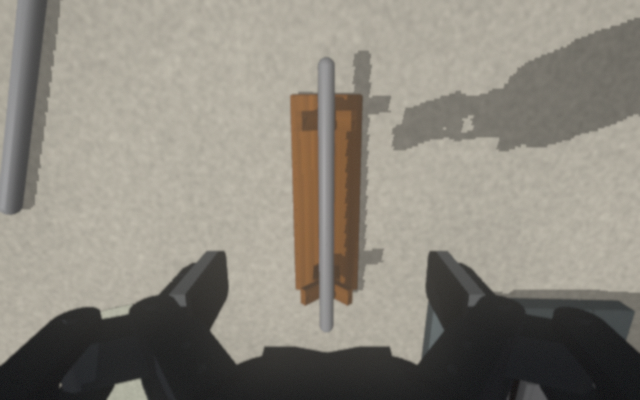

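>>> drive_tool([
  {"gripper":5.0,"tx":0.0,"ty":0.0,"tz":6.0,"rx":0.0,"ry":0.0,"rz":0.0},
  {"gripper":5.0,"tx":0.0,"ty":0.0,"tz":12.2,"rx":0.0,"ry":0.0,"rz":0.0},
  {"gripper":5.0,"tx":0.0,"ty":0.0,"tz":12.2,"rx":0.0,"ry":0.0,"rz":0.0},
  {"gripper":0.8,"tx":0.0,"ty":0.0,"tz":12.2,"rx":0.0,"ry":0.0,"rz":0.0},
  {"gripper":0.8,"tx":0.0,"ty":0.0,"tz":12.2,"rx":0.0,"ry":0.0,"rz":0.0},
  {"gripper":0.8,"tx":0.0,"ty":0.0,"tz":12.2,"rx":0.0,"ry":0.0,"rz":0.0},
  {"gripper":0.8,"tx":0.0,"ty":0.0,"tz":12.2,"rx":0.0,"ry":0.0,"rz":0.0},
], grip_force=100)

```text
t: 4.3
position: [0.4942, -0.3189, 0.0312]
orientation: [2.033, 2.391, 0.006]
force: [1.5, 7.7, 8.6]
finger_gap: 0.112
```

```bash
python3 snap.py wrist w4
```

```text
4.3 [ 0.4942 -0.3189  0.0312] [2.0327 2.3915 0.0065] q [-0.69  0.58  1.72  0.01  0.84 -2.43] F [1.48 7.72 8.64] M [ 1.211 -0.263 -0.094] 0.11195900345174555
```

View pics/w4.png

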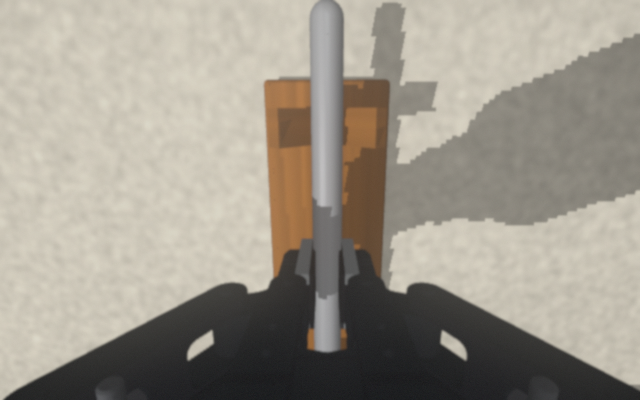

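>>> drive_tool([
  {"gripper":0.8,"tx":0.0,"ty":0.0,"tz":-3.0,"rx":0.0,"ry":0.0,"rz":0.0},
  {"gripper":0.8,"tx":0.0,"ty":0.0,"tz":-8.0,"rx":0.0,"ry":0.0,"rz":0.0},
  {"gripper":0.8,"tx":0.0,"ty":0.0,"tz":-13.0,"rx":0.0,"ry":0.0,"rz":0.0},
  {"gripper":0.8,"tx":0.0,"ty":0.0,"tz":-13.0,"rx":0.0,"ry":0.0,"rz":0.0},
])

```text
t: 4.85
position: [0.4957, -0.3225, 0.1647]
orientation: [2.025, 2.385, 0.003]
force: [0.4, -0.6, -2.4]
finger_gap: 0.115
```

```bash
cat > bar.py <<'E'
import sys
from h import *
def bar(c):
    T=R.from_rotvec(c["tr"]).as_matrix(); P=(cloud(c)-c["tp"])@T
    p=c["p"].astype(int)
    m=(abs(P[...,0])<.02)&(abs(P[...,2]+.017)<.02)&(P[...,1]<-.02)&(P[...,1]>-.16)&(c["d"]>0)&(p.max(-1)-p.min(-1)<25)
    Q=P[m]; out=[]
    for y in np.arange(-.10,-.03,.01):
        k=Q[abs(Q[:,1]-y)<.002]
        if len(k)>5: out.append((round(y,3),((k[:,0].min()+k[:,0].max())/2*1e3).round(1),(np.ptp(k[:,0])*1e3).round(1),(np.percentile(k[:,2],10)*1e3).round(1)))
    print("y, xmid, width, ztop (tool, mm)",out,"outer end y",Q[:,1].min())
if __name__=="__main__": bar(load(f"pics/{sys.argv[1]}.npz"))
E
python3 snap.py wrist w5; python3 bar.py w5; python3 bar.py w4
python3 - <<'E'
from h import *
from plant import robot
o=robot.observe()
for rr,z in((.20,.20),(.20,.14)):
    a=np.radians(224.1); p=[.657+rr*np.cos(a),-.0957+rr*np.sin(a),z]; print(p,moves(o["position"],o["orientation"],p,Rdown(44.1)))
E
```

```text
4.85 [ 0.4957 -0.3225  0.1647] [2.0251 2.3852 0.0031] q [-0.69  0.41  1.62  0.    1.11 -2.43] F [ 0.41 -0.61 -2.42] M [-0.014 -0.043  0.014] 0.11515989955137915
y, xmid, width, ztop (tool, mm) [(np.float64(-0.1), np.float64(0.4), np.float64(10.7), np.float64(-19.4)), (np.float64(-0.09), np.float64(0.3), np.float64(11.6), np.float64(-20.4)), (np.float64(-0.08), np.float64(0.5), np.float64(11.5), np.float64(-20.3)), (np.float64(-0.07), np.float64(0.7), np.float64(11.3), np.float64(-20.3)), (np.float64(-0.06), np.float64(0.4), np.float64(11.2), np.float64(-20.1)), (np.float64(-0.05), np.float64(0.7), np.float64(11.0), np.float64(-20.0)), (np.float64(-0.04), np.float64(0.7), np.float64(11.3), np.float64(-19.9)), (np.float64(-0.03), np.float64(0.5), np.float64(11.0), np.float64(-19.8))] outer end y -0.1013792058546792
y, xmid, width, ztop (tool, mm) [(np.float64(-0.1), np.float64(0.6), np.float64(11.1), np.float64(-19.5)), (np.float64(-0.09), np.float64(0.7), np.float64(11.6), np.float64(-20.3)), (np.float64(-0.08), np.float64(0.5), np.float64(11.5), np.float64(-20.2)), (np.float64(-0.07), np.float64(0.7), np.float64(11.4), np.float64(-20.0)), (np.float64(-0.06), np.float64(0.7), np.float64(11.7), np.float64(-20.0)), (np.float64(-0.05), np.float64(0.7), np.float64(11.1), np.float64(-20.0)), (np.float64(-0.04), np.float64(0.7), np.float64(11.3), np.float64(-20.0)), (np.float64(-0.03), np.float64(0.9), np.float64(11.1), np.float64(-19.8))] outer end y -0.10124794752985371
[np.float64(0.5133747404473622), np.float64(-0.23488255931846286), 0.2] ('t', array([ 8.19,  3.33, -3.83]), 'r', array([ 0.0048,  0.0064, -0.6068]))
[np.float64(0.5133747404473622), np.float64(-0.23488255931846286), 0.14] ('t', array([8.21, 3.29, 2.17]), 'r', array([ 0.0048,  0.0064, -0.6068]))
```

View pics/w5.png

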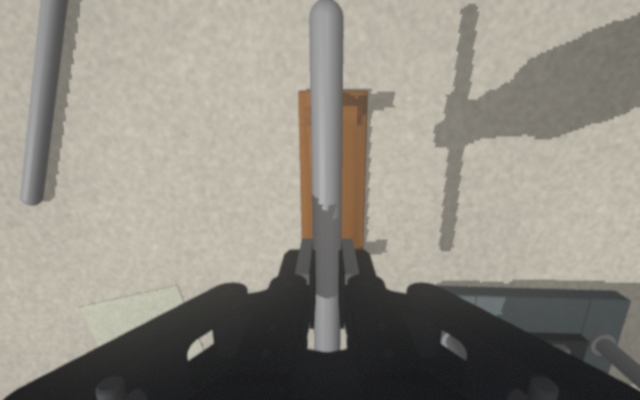

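>>> drive_tool([
  {"gripper":0.8,"tx":8.2,"ty":3.3,"tz":-3.8,"rx":0.005,"ry":0.006,"rz":-0.607},
  {"gripper":0.8,"tx":8.2,"ty":3.3,"tz":-3.8,"rx":0.005,"ry":0.006,"rz":-0.607},
  {"gripper":0.8,"tx":8.2,"ty":3.3,"tz":-3.8,"rx":0.005,"ry":0.006,"rz":-0.607},
  {"gripper":0.8,"tx":8.2,"ty":3.3,"tz":-3.8,"rx":0.005,"ry":0.006,"rz":-0.607},
  {"gripper":0.8,"tx":8.2,"ty":3.3,"tz":2.2,"rx":0.005,"ry":0.006,"rz":-0.607},
  {"gripper":0.8,"tx":8.2,"ty":3.3,"tz":2.2,"rx":0.005,"ry":0.006,"rz":-0.607},
  {"gripper":0.8,"tx":8.2,"ty":3.3,"tz":2.2,"rx":0.005,"ry":0.006,"rz":-0.607},
])

```text
t: 5.78
position: [0.5115, -0.2335, 0.1364]
orientation: [-1.222, -2.886, -0.003]
force: [0.4, 0.7, -0.9]
finger_gap: 0.11
```

```bash
cat > tgt.py <<'E'
import sys
from h import *
from plant import robot
# usage: phi radius z [lateral mm]
C=np.array([.657,-.0957])
def tgt(phi,rr,z,lat=0,cx=C):
    a=np.radians(phi); return [cx[0]+rr*np.cos(a)-lat*np.sin(a-np.pi),cx[1]+rr*np.sin(a)+lat*np.cos(a-np.pi),z]
def status(o=None):
    o=o or robot.observe(); T=R.from_rotvec(o["orientation"]).as_matrix(); d=o["position"][:2]-C
    phi=np.degrees(np.arctan2(d[1],d[0]))%360; F=T.T@o["force"]; M=T.T@o["torque"]
    mz=np.cross(np.r_[d,0],o["force"])[2]+o["torque"][2]
    print("t",round(o["t"],3),"pos",o["position"].round(4),"phi",phi.round(2),"rad",np.hypot(*d).round(4),"yaw+180",(np.degrees(np.arctan2(T[1,1],T[0,1]))+180).round(2),"tilt",T[:,2].round(3),"Ftool",F.round(2),"Mtool",M.round(3),"Maxis",mz.round(3),"gap",o["finger_gap"].round(3),"q6",o["q"][5].round(2))
if __name__=="__main__":
    status(); o=robot.observe()
    a=[float(x) for x in sys.argv[1:]]
    for i in range(0,len(a),4): print(a[i:i+4],moves(o["position"],o["orientation"],tgt(*a[i:i+3],a[i+3]/1000),Rdown(a[i]-180)))
E
python3 snap.py side s6; python3 snap.py scene c6;python3 snap.py wrist w6; python3 bar.py w6; python3 tgt.py 224.1 .20 .123 -.5 224.1 .156 .123 -.5 224.1 .136 .123 -.5
python3 - <<'E'
from h import *
c=load("pics/side_s6.npz") if 0 else load("pics/s6.npz"); crop(c,270,140,430,300,4,"pics/s6c.png")
c=load("pics/c6.npz"); crop(c,220,150,380,290,4,"pics/c6c.png")
E
```

```text
5.775 [ 0.5115 -0.2335  0.1364] [-1.2219 -2.8857 -0.0031] q [-0.55  0.41  1.69  0.    1.04 -2.89] F [ 0.44  0.72 -0.94] M [-0.035  0.     0.001] 0.11008605979063191
5.825 [ 0.5124 -0.234   0.1373] [-1.2228e+00 -2.8878e+00 -2.5000e-03] q [-0.55  0.41  1.69  0.    1.04 -2.89] F [ 0.14  0.51 -0.91] M [-0.029 -0.053 -0.034] 0.1096440796915291
5.875 [ 0.5127 -0.2342  0.1377] [-1.2232e+00 -2.8889e+00 -2.2000e-03] q [-0.55  0.41  1.69  0.    1.04 -2.89] F [-0.17 -0.01 -1.55] M [-0.104  0.005 -0.055] 0.11282845000453508
y, xmid, width, ztop (tool, mm) [(np.float64(-0.1), np.float64(-0.2), np.float64(9.8), np.float64(-19.3)), (np.float64(-0.09), np.float64(-0.2), np.float64(11.6), np.float64(-20.4)), (np.float64(-0.08), np.float64(-0.2), np.float64(11.8), np.float64(-20.3)), (np.float64(-0.07), np.float64(-0.2), np.float64(11.3), np.float64(-20.1)), (np.float64(-0.06), np.float64(-0.3), np.float64(11.6), np.float64(-20.2)), (np.float64(-0.05), np.float64(-0.1), np.float64(11.5), np.float64(-20.0)), (np.float64(-0.04), np.float64(-0.1), np.float64(11.7), np.float64(-19.9)), (np.float64(-0.03),
[... 181 characters left out ...]
t.observe()
    ~~~~~~^^
  File "tgt.py", line 12, in status
    print("t",round(o["t"],3),"pos",o["position"].round(4),"phi",phi.round(2),"rad",np.hypot(*d).round(4),"yaw+180",(np.degrees(np.arctan2(T[1,1],T[0,1]))+180).round(2),"tilt",T[:,2].round(3),"Ftool",F.round(2),"Mtool",M.round(3),"Maxis",mz.round(3),"gap",o["finger_gap"].round(3),"q6",o["q"][5].round(2))
                                                                                                                                                                                                                                                                ^^^^^^^^^^^^^^^^^^^^^
AttributeError: 'float' object has no attribute 'round'
```

View pics/s6c.png

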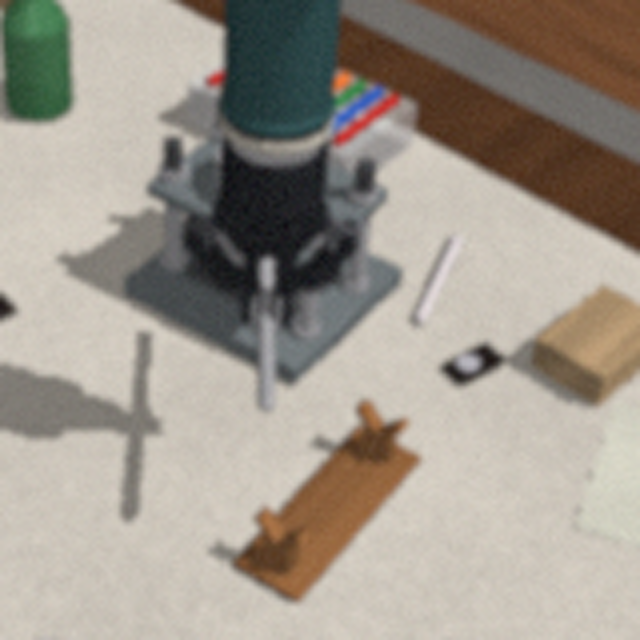

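View pics/c6c.png

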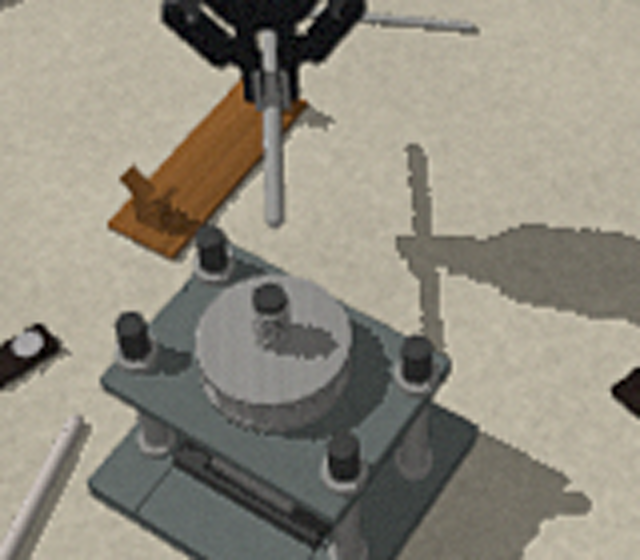

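```bash
sed -i 's/o\["finger_gap"\].round(3)/round(float(o["finger_gap"]),3)/' tgt.py; python3 tgt.py 224.1 .20 .123 0 224.1 .165 .123 0 224.1 .136 .123 0
```

```text
t 5.925 pos [ 0.5128 -0.2343  0.1378] phi 223.87 rad 0.2 yaw+180 224.1 tilt [-0.003  0.003 -1.   ] Ftool [-0.57 -0.45  2.86] Mtool [ 0.019 -0.017 -0.031] Maxis 0.144 gap 0.11 q6 -2.89
[224.1, 0.2, 0.123, 0.0] ('t', array([-0.09, -0.  ,  1.48]), 'r', array([-0.0003, -0.0042,  0.0001]))
[224.1, 0.165, 0.123, 0.0] ('t', array([-0.09,  3.5 ,  1.48]), 'r', array([-0.0003, -0.0042,  0.0001]))
[224.1, 0.136, 0.123, 0.0] ('t', array([-0.09,  6.4 ,  1.48]), 'r', array([-0.0003, -0.0042,  0.0001]))
```

>>> drive_tool([
  {"gripper":0.8,"tx":-0.1,"ty":0.0,"tz":1.4,"rx":0.0,"ry":-0.004,"rz":0.0},
  {"gripper":0.8,"tx":-0.1,"ty":2.0,"tz":1.4,"rx":0.0,"ry":-0.004,"rz":0.0},
  {"gripper":0.8,"tx":-0.1,"ty":3.2,"tz":1.4,"rx":0.0,"ry":-0.004,"rz":0.0},
  {"gripper":0.8,"tx":-0.1,"ty":3.2,"tz":1.4,"rx":0.0,"ry":-0.004,"rz":0.0},
  {"gripper":0.8,"tx":-0.1,"ty":3.2,"tz":1.4,"rx":0.0,"ry":-0.004,"rz":0.0},
])

```text
t: 6.55
position: [0.5353, -0.2118, 0.122]
orientation: [-1.222, -2.89, 0.0]
force: [-0.1, 0.9, -2.0]
finger_gap: 0.108
```

```bash
python3 snap.py scene c7; python3 tgt.py 224.1 .165 .123 0 224.1 .136 .123 0
python3 - <<'E'
from h import *
c=load("pics/c7.npz"); crop(c,240,180,340,260,7,"pics/c7c.png")
P=cloud(c); a=np.radians(224.1); C=np.array([.657,-.0957])
d=P[...,:2]-C; al=d@[np.cos(a),np.sin(a)]; la=d@[-np.sin(a),np.cos(a)]
m=(al>.04)&(al<.13)&(abs(la)<.012)&(P[...,2]>.13)&(P[...,2]<.15)
for s in np.arange(.045,.13,.01):
    k=m&(abs(al-s)<.004)
    if k.sum()>3: print(s.round(3),k.sum(),"lat",(la[k].min()*1e3).round(1),(la[k].max()*1e3).round(1),"z",P[k][:,2].max().round(4))
E
```

```text
6.55 [ 0.5353 -0.2118  0.122 ] [-1.2222 -2.8903  0.    ] q [-0.5   0.44  1.68 -0.    1.02 -2.84] F [-0.09  0.92 -2.03] M [-0.04  -0.014 -0.024] 0.10827819164350055
t 6.6 pos [ 0.5351 -0.2119  0.122 ] phi 223.63 rad 0.1684 yaw+180 224.13 tilt [-0.003  0.002 -1.   ] Ftool [ 0.25 -0.24  1.88] Mtool [ 0.074 -0.053 -0.019] Maxis -0.024 gap 0.105 q6 -2.84
[224.1, 0.165, 0.123, 0.0] ('t', array([-0.14,  0.34, -0.1 ]), 'r', array([-0.0013, -0.0034,  0.0005]))
[224.1, 0.136, 0.123, 0.0] ('t', array([-0.14,  3.24, -0.11]), 'r', array([-0.0013, -0.0034,  0.0005]))
0.055 8 lat -8.2 -0.9 z 0.1413
0.065 13 lat -8.4 1.6 z 0.1408
0.075 14 lat -8.6 1.5 z 0.1416
0.085 12 lat -8.7 1.2 z 0.1417
0.095 13 lat -8.9 1.1 z 0.1414
0.105 11 lat -9.0 0.8 z 0.1417
0.115 8 lat -6.8 0.8 z 0.1398
0.125 9 lat -7.0 0.7 z 0.1417
```

View pics/c7c.png

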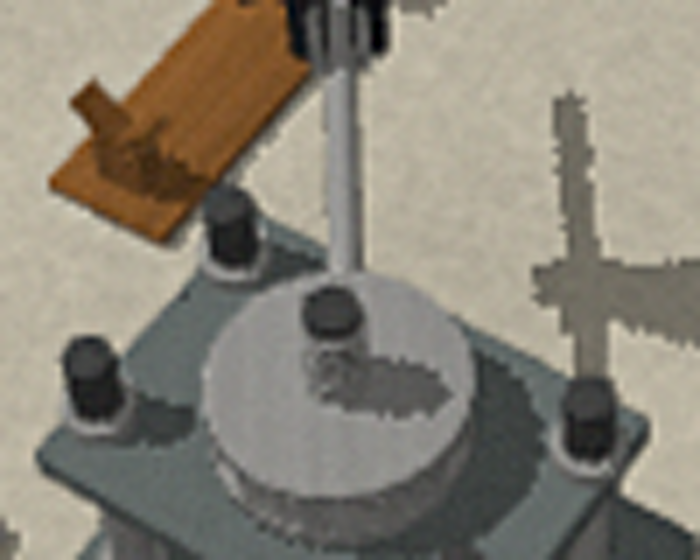

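>>> drive_tool([
  {"gripper":0.8,"tx":-0.14,"ty":0.0,"tz":-0.1,"rx":0.0,"ry":-0.003,"rz":0.0},
  {"gripper":0.8,"tx":-0.14,"ty":0.6,"tz":-0.1,"rx":0.0,"ry":-0.003,"rz":0.0},
  {"gripper":0.8,"tx":-0.14,"ty":1.1,"tz":-0.1,"rx":0.0,"ry":-0.003,"rz":0.0},
  {"gripper":0.8,"tx":-0.14,"ty":1.1,"tz":-0.1,"rx":0.0,"ry":-0.003,"rz":0.0},
])

```text
t: 7.1
position: [0.5445, -0.205, 0.1229]
orientation: [-1.224, -2.893, 0.001]
force: [0.2, -0.2, -2.1]
finger_gap: 0.11
```

```bash
python3 tgt.py 224.1 .136 .123 0
```

```text
t 7.1 pos [ 0.5445 -0.205   0.1229] phi 224.15 rad 0.1568 yaw+180 224.14 tilt [-0.001 -0.001 -1.   ] Ftool [-0.25 -0.02  2.1 ] Mtool [-0.001 -0.021 -0.013] Maxis 0.052 gap 0.11 q6 -2.82
[224.1, 0.136, 0.123, 0.0] ('t', array([ 0.01,  2.08, -0.01]), 'r', array([-0.001 , -0.0002,  0.0006]))
```

>>> drive_tool([
  {"gripper":0.8,"tx":0.0,"ty":0.7,"tz":0.0,"rx":0.0,"ry":0.0,"rz":0.0},
  {"gripper":0.8,"tx":0.0,"ty":1.4,"tz":0.0,"rx":0.0,"ry":0.0,"rz":0.0},
  {"gripper":0.8,"tx":0.0,"ty":2.0,"tz":0.0,"rx":0.0,"ry":0.0,"rz":0.0},
  {"gripper":0.8,"tx":0.0,"ty":2.0,"tz":0.0,"rx":0.0,"ry":0.0,"rz":0.0},
])

```text
t: 7.6
position: [0.5597, -0.1905, 0.123]
orientation: [1.225, 2.893, 0.001]
force: [2.6, 2.5, -2.2]
finger_gap: 0.112
```

```bash
python3 snap.py scene c8; python3 tgt.py 218 .136 .123 0
python3 - <<'E'
from h import *
c=load("pics/c8.npz"); crop(c,240,180,340,260,7,"pics/c8c.png")
E
```

```text
7.6 [ 0.5597 -0.1905  0.123 ] [1.2245e+00 2.8926e+00 9.0000e-04] q [-0.45  0.46  1.65  0.    1.03 -2.79] F [ 2.62  2.52 -2.17] M [ 0.429 -0.489 -0.037] 0.11228739817013027
t 7.65 pos [ 0.5597 -0.1905  0.1231] phi 224.24 rad 0.1359 yaw+180 224.11 tilt [ 0.001  0.    -1.   ] Ftool [0.39 5.57 0.47] Mtool [-0.731 -0.008  0.028] Maxis -0.078 gap 0.115 q6 -2.79
[218.0, 0.136, 0.123, 0.0] ('t', array([1.48, 0.06, 0.  ]), 'r', array([0.001 , 0.0002, 0.1066]))
```

View pics/c8c.png

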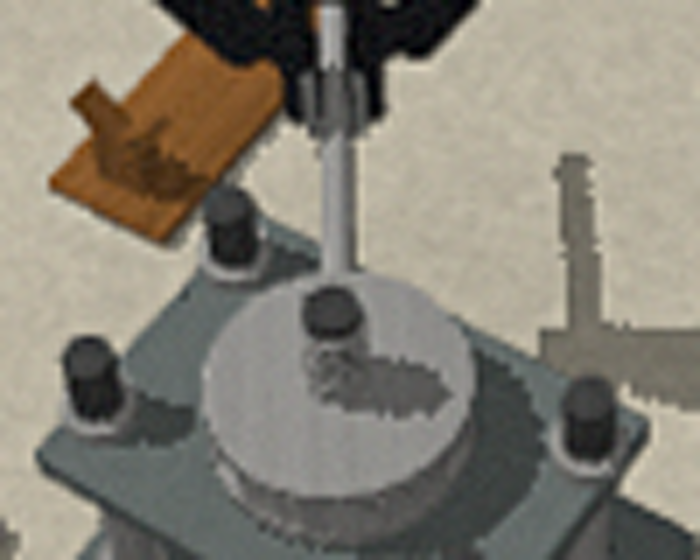

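>>> drive_tool([
  {"gripper":0.8,"tx":0.0,"ty":-0.2,"tz":0.0,"rx":0.0,"ry":0.0,"rz":0.0},
  {"gripper":0.8,"tx":0.0,"ty":-0.2,"tz":0.0,"rx":0.0,"ry":0.0,"rz":0.0},
])

```text
t: 7.9
position: [0.5572, -0.1928, 0.123]
orientation: [-1.225, -2.893, 0.001]
force: [3.0, 1.2, -2.0]
finger_gap: 0.114
```

```bash
python3 tgt.py 218 .138 .123 0 210 .138 .123 0 200 .138 .123 0
```

```text
t 7.9 pos [ 0.5572 -0.1928  0.123 ] phi 224.22 rad 0.1392 yaw+180 224.1 tilt [-0.001 -0.001 -1.   ] Ftool [-1.19  2.97  1.98] Mtool [-0.397 -0.191  0.077] Maxis 0.09 gap 0.114 q6 -2.79
[218.0, 0.138, 0.123, 0.0] ('t', array([1.5, 0.2, 0. ]), 'r', array([-0.0008,  0.0002,  0.1065]))
[210.0, 0.138, 0.123, 0.0] ('t', array([3.39, 0.54, 0.  ]), 'r', array([-8.000e-04,  2.000e-04,  2.462e-01]))
[200.0, 0.138, 0.123, 0.0] ('t', array([5.67, 1.32, 0.  ]), 'r', array([-8.000e-04,  3.000e-04,  4.207e-01]))
```

>>> drive_tool([
  {"gripper":0.8,"tx":0.73,"ty":0.02,"tz":0.0,"rx":0.0,"ry":0.0,"rz":0.052},
  {"gripper":0.8,"tx":1.45,"ty":0.08,"tz":0.0,"rx":0.0,"ry":0.0,"rz":0.105},
  {"gripper":0.8,"tx":2.17,"ty":0.17,"tz":0.0,"rx":0.0,"ry":0.0,"rz":0.157},
  {"gripper":0.8,"tx":2.89,"ty":0.3,"tz":0.0,"rx":0.0,"ry":0.0,"rz":0.209},
  {"gripper":0.8,"tx":3.6,"ty":0.47,"tz":0.0,"rx":0.0,"ry":0.0,"rz":0.262},
])

```text
t: 8.52
position: [0.5369, -0.1666, 0.1238]
orientation: [1.593, 2.702, -0.005]
force: [2.4, -7.8, -2.6]
finger_gap: 0.11
```

```bash
python3 tgt.py 200 .138 .123 0
```

```text
t 8.525 pos [ 0.5369 -0.1666  0.1238] phi 210.56 rad 0.1395 yaw+180 208.95 tilt [ 0.003 -0.006 -1.   ] Ftool [-8.01 -1.64  2.69] Mtool [ 0.153 -1.299  0.512] Maxis 0.601 gap 0.11 q6 -2.49
[200.0, 0.138, 0.123, 0.0] ('t', array([2.54, 0.31, 0.06]), 'r', array([1.000e-04, 6.100e-03, 1.563e-01]))
```

>>> drive_tool([
  {"gripper":0.8,"tx":0.73,"ty":0.02,"tz":0.0,"rx":0.0,"ry":0.0,"rz":0.052},
  {"gripper":0.8,"tx":1.45,"ty":0.08,"tz":0.0,"rx":0.0,"ry":0.0,"rz":0.105},
  {"gripper":0.8,"tx":2.17,"ty":0.17,"tz":0.0,"rx":0.0,"ry":0.0,"rz":0.157},
  {"gripper":0.8,"tx":2.89,"ty":0.3,"tz":0.0,"rx":0.0,"ry":0.0,"rz":0.209},
  {"gripper":0.8,"tx":3.6,"ty":0.47,"tz":0.0,"rx":0.0,"ry":0.0,"rz":0.262},
  {"gripper":0.8,"tx":4.3,"ty":0.68,"tz":0.0,"rx":0.0,"ry":0.0,"rz":0.314},
  {"gripper":0.8,"tx":4.98,"ty":0.92,"tz":0.0,"rx":0.0,"ry":0.0,"rz":0.367},
  {"gripper":0.8,"tx":5.65,"ty":1.2,"tz":0.0,"rx":0.0,"ry":0.0,"rz":0.419},
])

```text
t: 9.52
position: [0.5186, -0.1111, 0.1233]
orientation: [2.121, 2.313, -0.006]
force: [-0.5, -8.7, -2.4]
finger_gap: 0.111
```

```bash
python3 tgt.py 180 .138 .123 0
```

```text
t 9.525 pos [ 0.5186 -0.1111  0.1233] phi 186.33 rad 0.1393 yaw+180 184.95 tilt [-0.    -0.005 -1.   ] Ftool [-8.64 -1.23  2.4 ] Mtool [ 0.094 -1.363  0.583] Maxis 0.618 gap 0.111 q6 -1.99
[180.0, 0.138, 0.123, 0.0] ('t', array([1.53, 0.18, 0.02]), 'r', array([-0.0006,  0.0048,  0.0865]))
```

>>> drive_tool([
  {"gripper":0.8,"tx":0.73,"ty":0.02,"tz":0.0,"rx":0.0,"ry":0.0,"rz":0.052},
  {"gripper":0.8,"tx":1.45,"ty":0.08,"tz":0.0,"rx":0.0,"ry":0.0,"rz":0.105},
  {"gripper":0.8,"tx":2.17,"ty":0.17,"tz":0.0,"rx":0.0,"ry":0.0,"rz":0.157},
  {"gripper":0.8,"tx":2.89,"ty":0.3,"tz":0.0,"rx":0.0,"ry":0.0,"rz":0.209},
  {"gripper":0.8,"tx":3.6,"ty":0.47,"tz":0.0,"rx":0.0,"ry":0.0,"rz":0.262},
  {"gripper":0.8,"tx":4.3,"ty":0.68,"tz":0.0,"rx":0.0,"ry":0.0,"rz":0.314},
  {"gripper":0.8,"tx":4.98,"ty":0.92,"tz":0.0,"rx":0.0,"ry":0.0,"rz":0.367},
])

```text
t: 10.4
position: [0.5224, -0.0603, 0.1229]
orientation: [2.508, 1.888, -0.007]
force: [-1.8, -6.7, -2.4]
finger_gap: 0.111
```

```bash
python3 snap.py scene c9;  python3 tgt.py 155 .138 .123 0
python3 - <<'E'
from h import *
c=load("pics/c9.npz"); crop(c,220,170,350,300,5,"pics/c9c.png")
E
```

```text
10.4 [ 0.5224 -0.0603  0.1229] [ 2.5084  1.8881 -0.0068] q [-0.24  0.38  1.79 -0.01  0.97 -1.53] F [-1.81 -6.73 -2.4 ] M [-1.262  0.161 -0.475] 0.11101528135643286
t 10.45 pos [ 0.5226 -0.0595  0.123 ] phi 164.94 rad 0.1392 yaw+180 163.81 tilt [-0.002 -0.004 -1.   ] Ftool [-7.82  0.89  2.48] Mtool [-0.166 -1.37   0.657] Maxis 0.437 gap 0.109 q6 -1.53
[155.0, 0.138, 0.123, 0.0] ('t', array([ 2.39,  0.28, -0.01]), 'r', array([-0.0006,  0.0042,  0.1537]))
```

View pics/c9c.png

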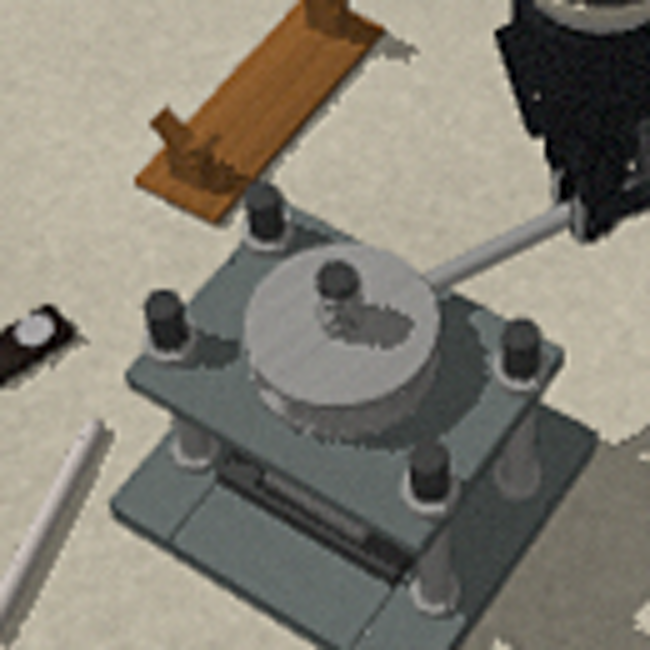

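>>> drive_tool([
  {"gripper":0.8,"tx":0.61,"ty":0.01,"tz":0.0,"rx":0.0,"ry":0.0,"rz":0.044},
  {"gripper":0.8,"tx":1.21,"ty":0.05,"tz":0.0,"rx":0.0,"ry":0.0,"rz":0.087},
  {"gripper":0.8,"tx":1.81,"ty":0.12,"tz":0.0,"rx":0.0,"ry":0.0,"rz":0.131},
])

```text
t: 10.82
position: [0.5282, -0.0431, 0.1228]
orientation: [2.626, 1.72, -0.007]
force: [-1.3, -7.8, -2.1]
finger_gap: 0.11
```

```bash
python3 tgt.py 155 .138 .123 0
```

```text
t 10.825 pos [ 0.5282 -0.0431  0.1228] phi 157.78 rad 0.1391 yaw+180 156.45 tilt [-0.003 -0.004 -1.   ] Ftool [-7.68  1.94  2.15] Mtool [-0.258 -1.231  0.479] Maxis 0.599 gap 0.11 q6 -1.37
[155.0, 0.138, 0.123, 0.0] ('t', array([ 0.67,  0.11, -0.02]), 'r', array([-0.001 ,  0.0049,  0.0254]))
```

>>> drive_tool([
  {"gripper":0.8,"tx":0.61,"ty":0.01,"tz":0.0,"rx":0.0,"ry":0.0,"rz":0.044},
  {"gripper":0.8,"tx":1.21,"ty":0.05,"tz":0.0,"rx":0.0,"ry":0.0,"rz":0.087},
])

```text
t: 11.08
position: [0.5333, -0.0322, 0.1227]
orientation: [2.699, 1.605, -0.008]
force: [-2.2, -8.4, -1.0]
finger_gap: 0.11
```

```bash
python3 tgt.py 155 .138 .123 0
```

```text
t 11.075 pos [ 0.5333 -0.0322  0.1227] phi 152.82 rad 0.139 yaw+180 151.47 tilt [-0.003 -0.004 -1.   ] Ftool [-8.45  2.11  1.04] Mtool [-0.317 -1.212  0.484] Maxis 0.702 gap 0.11 q6 -1.26
[155.0, 0.138, 0.123, 0.0] ('t', array([-0.52,  0.13, -0.02]), 'r', array([-0.0012,  0.0051, -0.0616]))
```

>>> drive_tool([
  {"gripper":0.8,"tx":0.49,"ty":0.01,"tz":0.0,"rx":0.0,"ry":0.0,"rz":0.035},
])

```text
t: 11.2
position: [0.5356, -0.0279, 0.1227]
orientation: [2.726, 1.558, -0.008]
force: [-1.8, -7.4, -1.8]
finger_gap: 0.109
```

```bash
python3 tgt.py 155 .138 .123 0
```

```text
t 11.2 pos [ 0.5356 -0.0279  0.1227] phi 150.82 rad 0.139 yaw+180 149.48 tilt [-0.004 -0.004 -1.   ] Ftool [-7.29  2.2   1.85] Mtool [-0.35  -1.272  0.531] Maxis 0.494 gap 0.109 q6 -1.21
[155.0, 0.138, 0.123, 0.0] ('t', array([-1.  ,  0.16, -0.03]), 'r', array([-0.0014,  0.0053, -0.0964]))
```

>>> drive_tool([
  {"gripper":0.8,"tx":0.49,"ty":0.01,"tz":0.0,"rx":0.0,"ry":0.0,"rz":0.035},
])

```text
t: 11.32
position: [0.5381, -0.0238, 0.1226]
orientation: [2.753, 1.51, -0.008]
force: [-3.0, -7.0, -1.6]
finger_gap: 0.114
```

```bash
python3 tgt.py 155 .138 .123 0
```

```text
t 11.325 pos [ 0.5381 -0.0238  0.1226] phi 148.84 rad 0.139 yaw+180 147.48 tilt [-0.004 -0.004 -1.   ] Ftool [-7.48  1.19  1.65] Mtool [-0.353 -1.225  0.521] Maxis 0.528 gap 0.114 q6 -1.17
[155.0, 0.138, 0.123, 0.0] ('t', array([-1.48,  0.21, -0.03]), 'r', array([-0.0015,  0.0054, -0.1313]))
```

```bash
cat tgt.py | head -3
python3 - <<'E'
from h import *
from plant import robot
o=robot.observe(); print(o["t"],o["position"])
Rc=np.array([[1,-.001,0],[.001,.965,.261],[0,-.261,.965]]); pc=np.array([.0009,-.0658,-.1425])
K=load("pics/w1.npz")["intrinsics"]
def px(tp,Rt,P):
    cp=tp+Rt@pc; q=(np.asarray(P)-cp)@(Rt@Rc); return (K[0,0]*q[:,0]/q[:,2]+K[0,2]).round(),(K[1,1]*q[:,1]/q[:,2]+K[1,2]).round(),q[:,2].round(2)
a=np.radians([160,190,212,230]); P=np.stack([.657+.045*np.cos(a),-.0957+.045*np.sin(a),np.full(4,.137)],1)
for tp,yaw,rx in(([.50,-.02,.26],20,-.3),([.50,-.02,.26],10,-.4),([.50,0.0,.26],10,-.4),([.48,0.02,.26],0,-.4)):
    Rt=Rdown(yaw)@R.from_rotvec([rx,0,0]).as_matrix(); print(tp,yaw,px(np.array(tp),Rt,P)); print(moves(o["position"],o["orientation"],tp,Rt))
E
```

```text
import sys
from h import *
from plant import robot
11.325 [ 0.53806254 -0.02377331  0.12263091]
[0.5, -0.02, 0.26] 20 (array([221., 196., 177., 163.]), array([237., 229., 229., 234.]), array([0.31, 0.3 , 0.3 , 0.3 ]))
('t', array([ -1.8 ,  -3.43, -13.72]), 'r', array([-0.2822,  0.142 , -0.909 ]))
[0.5, -0.02, 0.26] 10 (array([242., 217., 199., 188.]), array([233., 228., 231., 237.]), array([0.31, 0.31, 0.31, 0.32]))
('t', array([ -1.8 ,  -3.43, -13.72]), 'r', array([-0.3845,  0.1531, -0.7311]))
[0.5, 0.0, 0.26] 10 (array([220., 195., 177., 167.]), array([230., 226., 228., 234.]), array([0.31, 0.31, 0.31, 0.32]))
('t', array([ -0.12,  -4.5 , -13.73]), 'r', array([-0.3845,  0.1531, -0.7311]))
[0.48, 0.02, 0.26] 0 (array([226., 202., 188., 180.]), array([256., 255., 259., 265.]), array([0.33, 0.33, 0.34, 0.34]))
('t', array([  0.49,  -7.26, -13.73]), 'r', array([-0.3918,  0.1184, -0.559 ]))
```

>>> drive_tool([
  {"gripper":0.8,"tx":-0.5,"ty":0.0,"tz":0.0,"rx":0.0,"ry":0.0,"rz":-0.03},
  {"gripper":0.8,"tx":-0.5,"ty":0.0,"tz":0.0,"rx":0.0,"ry":0.0,"rz":-0.03},
])

```text
t: 11.58
position: [0.5358, -0.0274, 0.1227]
orientation: [2.73, 1.553, -0.006]
force: [-1.1, -5.9, -1.3]
finger_gap: 0.11
```

```bash
python3 tgt.py 149 .20 .123 0
```

```text
t 11.575 pos [ 0.5358 -0.0274  0.1227] phi 150.6 rad 0.1391 yaw+180 149.26 tilt [-0.003 -0.003 -1.   ] Ftool [-5.63  2.06  1.28] Mtool [-0.272 -0.87   0.43 ] Maxis 0.362 gap 0.11 q6 -1.21
[149.0, 0.2, 0.123, 0.0] ('t', array([ 0.42, -6.09, -0.02]), 'r', array([-0.001 ,  0.0037,  0.0045]))
```

Back off a bit more to unload, then draw out.

>>> drive_tool([
  {"gripper":0.8,"tx":-0.7,"ty":0.0,"tz":0.0,"rx":0.0,"ry":0.0,"rz":-0.04},
  {"gripper":0.8,"tx":-0.7,"ty":0.0,"tz":0.0,"rx":0.0,"ry":0.0,"rz":-0.04},
])

```text
t: 11.82
position: [0.5327, -0.0323, 0.1228]
orientation: [-2.7, -1.606, 0.003]
force: [-0.6, -1.5, -1.8]
finger_gap: 0.11
```

```bash
python3 tgt.py 152 .20 .123 0
```

```text
t 11.825 pos [ 0.5327 -0.0323  0.1228] phi 152.99 rad 0.1395 yaw+180 151.51 tilt [-0.002 -0.001 -1.   ] Ftool [-1.59  0.19  1.8 ] Mtool [-0.124 -0.272  0.174] Maxis 0.049 gap 0.11 q6 -1.26
[152.0, 0.2, 0.123, 0.0] ('t', array([ 0.19, -6.06, -0.01]), 'r', array([-0.0012,  0.0017, -0.0086]))
```

>>> drive_tool([
  {"gripper":0.8,"tx":-0.1,"ty":-2.0,"tz":0.0,"rx":0.0,"ry":0.0,"rz":-0.01},
  {"gripper":0.8,"tx":-0.1,"ty":-4.5,"tz":0.0,"rx":0.0,"ry":0.0,"rz":-0.01},
  {"gripper":0.8,"tx":-0.1,"ty":-6.5,"tz":0.0,"rx":0.0,"ry":0.0,"rz":-0.01},
  {"gripper":0.8,"tx":-0.1,"ty":-7.5,"tz":-2.0,"rx":0.0,"ry":0.0,"rz":-0.01},
  {"gripper":0.8,"tx":-0.1,"ty":-7.5,"tz":-6.0,"rx":0.0,"ry":0.0,"rz":-0.01},
])

```text
t: 12.45
position: [0.464, 0.004, 0.1821]
orientation: [-2.688, -1.62, 0.008]
force: [1.9, -0.9, -2.3]
finger_gap: 0.113
```

```bash
python3 tgt.py 152 .20 .123 0
python3 - <<'E'
from h import *
from plant import robot
o=robot.observe()
print(moves(o["position"],o["orientation"],[.5,0,.26],Rdown(10)@R.from_rotvec([-.4,0,0]).as_matrix()))
E
```

```text
t 12.45 pos [0.464  0.004  0.1821] phi 152.67 rad 0.2172 yaw+180 152.15 tilt [-0.006  0.    -1.   ] Ftool [0.15 2.11 2.29] Mtool [-0.042  0.029  0.012] Maxis -0.039 gap 0.113 q6 -1.22
[152.0, 0.2, 0.123, 0.0] ('t', array([0.27, 1.76, 5.9 ]), 'r', array([-0.0056,  0.0026,  0.0026]))
('t', array([ 1.3 ,  3.33, -7.81]), 'r', array([-0.3915,  0.1328, -0.6517]))
```

>>> drive_tool([
  {"gripper":0.8,"tx":1.3,"ty":1.5,"tz":-7.8,"rx":-0.1,"ry":0.03,"rz":-0.16},
  {"gripper":0.8,"tx":1.3,"ty":3.3,"tz":-7.8,"rx":-0.2,"ry":0.07,"rz":-0.33},
  {"gripper":0.8,"tx":1.3,"ty":3.3,"tz":-7.8,"rx":-0.3,"ry":0.1,"rz":-0.5},
  {"gripper":0.8,"tx":1.3,"ty":3.3,"tz":-7.8,"rx":-0.39,"ry":0.13,"rz":-0.65},
  {"gripper":0.8,"tx":1.3,"ty":3.3,"tz":-7.8,"rx":-0.39,"ry":0.13,"rz":-0.65},
  {"gripper":0.8,"tx":1.3,"ty":3.3,"tz":-7.8,"rx":-0.39,"ry":0.13,"rz":-0.65},
])

```text
t: 13.2
position: [0.5012, -0.0007, 0.2606]
orientation: [1.834, 2.179, 0.441]
force: [-0.2, -1.0, -2.1]
finger_gap: 0.115
```

```bash
python3 snap.py wrist w10
cat > sock.py <<'E'
import sys
from h import *
from scipy.optimize import least_squares
c=load(f"pics/{sys.argv[1]}.npz"); P=cloud(c); dx=P[...,0]-.6575;dy=P[...,1]+.0955
r=np.hypot(dx,dy); az=np.degrees(np.arctan2(dy,dx))%360
m=(((P[...,2]>.1455)&(P[...,2]<.1505))|((P[...,2]>.124)&(P[...,2]<.1285)))&(r>.0415)&(r<.0485)&(az>130)&(az<280)
Q=P[m]; f=least_squares(lambda x:np.hypot(Q[:,0]-x[0],Q[:,1]-x[1])-.045,[.657,-.095],loss="soft_l1",f_scale=.001); print(m.sum(),f.x,np.std(f.fun))
dx=P[...,0]-f.x[0];dy=P[...,1]-f.x[1]; r=np.hypot(dx,dy); az=np.degrees(np.arctan2(dy,dx))%360
m=(P[...,2]>.1325)&(P[...,2]<.1415)&(r>.0435)&(r<.048)&(az>120)&(az<290); a=np.sort(az[m]); g=np.diff(a); i=np.argsort(-g)[:4]
print(a.min(),a.max(),[(a[k].round(1),a[k+1].round(1)) for k in i])
E
python3 sock.py w10
```

```text
13.2 [ 0.5012 -0.0007  0.2606] [1.8335 2.179  0.4411] q [-0.26 -0.    1.98  0.23  0.81 -2.13] F [-0.24 -1.03 -2.06] M [-0.058  0.315  0.045] 0.11452570274864396
534 [ 0.6578193  -0.09574277] 0.00046635792665457396
120.39478298331555 234.2899663191431 [(np.float64(148.1), np.float64(167.1)), (np.float64(207.3), np.float64(225.5)), (np.float64(226.4), np.float64(228.0)), (np.float64(120.8), np.float64(121.9))]
```

View pics/w10.png

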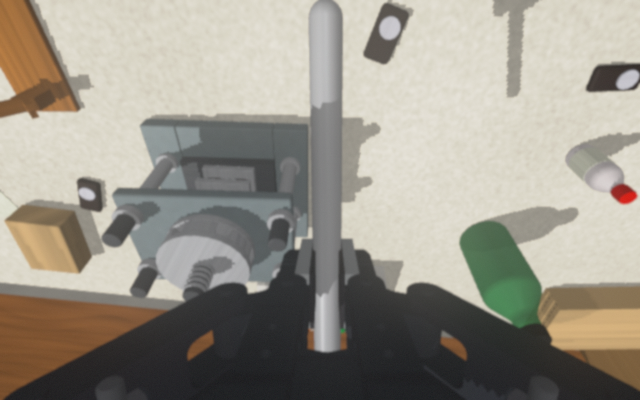

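```bash
sed -i 's/C=np.array(\[.657,/C=np.array([.6573,/' tgt.py; python3 bar.py w10; python3 tgt.py 216.9 .21 .2 0 216.9 .2 .123 0
```

```text
y, xmid, width, ztop (tool, mm) [(np.float64(-0.1), np.float64(0.3), np.float64(10.6), np.float64(-19.2)), (np.float64(-0.09), np.float64(0.3), np.float64(11.6), np.float64(-20.2)), (np.float64(-0.08), np.float64(0.3), np.float64(12.0), np.float64(-20.1)), (np.float64(-0.07), np.float64(0.2), np.float64(11.3), np.float64(-19.9)), (np.float64(-0.06), np.float64(0.2), np.float64(11.6), np.float64(-19.7)), (np.float64(-0.05), np.float64(0.4), np.float64(11.5), np.float64(-19.8)), (np.float64(-0.04), np.float64(0.4), np.float64(11.7), np.float64(-19.6)), (np.float64(-0.03), np.float64(0.6), np.float64(11.6), np.float64(-19.6))] outer end y -0.10142808146574314
t 13.25 pos [ 0.5018 -0.0007  0.2609] phi 148.58 rad 0.1823 yaw+180 189.89 tilt [ 0.386  0.064 -0.92 ] Ftool [ 0.11 -0.73  2.05] Mtool [0.277 0.013 0.012] Maxis -0.036 gap 0.108 q6 -2.13
[216.9, 0.21, 0.2, 0.0] ('t', array([-21.56,  -7.  ,   3.71]), 'r', array([ 0.3939,  0.0979, -0.4657]))
[216.9, 0.2, 0.123, 0.0] ('t', array([-21.08,  -9.19,  11.14]), 'r', array([ 0.3939,  0.0979, -0.4657]))
```

>>> drive_tool([
  {"gripper":0.8,"tx":-6.0,"ty":-3.0,"tz":0.0,"rx":0.1,"ry":0.02,"rz":-0.1},
  {"gripper":0.8,"tx":-12.0,"ty":-6.0,"tz":0.0,"rx":0.25,"ry":0.06,"rz":-0.25},
  {"gripper":0.8,"tx":-18.0,"ty":-7.0,"tz":2.0,"rx":0.39,"ry":0.1,"rz":-0.4},
  {"gripper":0.8,"tx":-21.6,"ty":-7.0,"tz":3.7,"rx":0.39,"ry":0.1,"rz":-0.466},
  {"gripper":0.8,"tx":-21.6,"ty":-7.0,"tz":3.7,"rx":0.39,"ry":0.1,"rz":-0.466},
  {"gripper":0.8,"tx":-21.1,"ty":-9.2,"tz":11.1,"rx":0.394,"ry":0.098,"rz":-0.466},
  {"gripper":0.8,"tx":-21.1,"ty":-9.2,"tz":11.1,"rx":0.394,"ry":0.098,"rz":-0.466},
  {"gripper":0.8,"tx":-21.1,"ty":-9.2,"tz":11.1,"rx":0.394,"ry":0.098,"rz":-0.466},
  {"gripper":0.8,"tx":-21.1,"ty":-9.2,"tz":11.1,"rx":0.394,"ry":0.098,"rz":-0.466},
])

```text
t: 14.38
position: [0.499, -0.2167, 0.1253]
orientation: [1.401, 2.808, -0.001]
force: [0.5, -0.0, -1.8]
finger_gap: 0.109
```

```bash
python3 tgt.py 216.9 .2 .123 0 216.9 .165 .123 0 216.9 .155 .123 0
```

```text
t 14.375 pos [ 0.499  -0.2167  0.1253] phi 217.39 rad 0.1992 yaw+180 216.98 tilt [ 0.003 -0.002 -1.   ] Ftool [-0.31  0.35  1.76] Mtool [-0.015 -0.018  0.016] Maxis 0.049 gap 0.109 q6 -2.75
[216.9, 0.2, 0.123, 0.0] ('t', array([ 0.17, -0.08,  0.23]), 'r', array([0.0012, 0.0033, 0.0014]))
[216.9, 0.165, 0.123, 0.0] ('t', array([0.16, 3.42, 0.23]), 'r', array([0.0012, 0.0033, 0.0014]))
[216.9, 0.155, 0.123, 0.0] ('t', array([0.16, 4.42, 0.23]), 'r', array([0.0012, 0.0033, 0.0014]))
```

>>> drive_tool([
  {"gripper":0.8,"tx":0.16,"ty":0.0,"tz":0.2,"rx":0.001,"ry":0.003,"rz":0.0},
  {"gripper":0.8,"tx":0.16,"ty":2.0,"tz":0.2,"rx":0.001,"ry":0.003,"rz":0.0},
  {"gripper":0.8,"tx":0.16,"ty":3.4,"tz":0.2,"rx":0.001,"ry":0.003,"rz":0.0},
  {"gripper":0.8,"tx":0.16,"ty":3.4,"tz":0.2,"rx":0.001,"ry":0.003,"rz":0.0},
  {"gripper":0.8,"tx":0.16,"ty":3.4,"tz":0.2,"rx":0.001,"ry":0.003,"rz":0.0},
])

```text
t: 15.0
position: [0.524, -0.1942, 0.1213]
orientation: [-1.4, -2.809, -0.0]
force: [-1.0, -0.3, -1.2]
finger_gap: 0.108
```

```bash
python3 tgt.py 216.9 .165 .123 0 216.9 .155 .123 0
```

```text
t 15.0 pos [ 0.524  -0.1942  0.1213] phi 216.47 rad 0.1658 yaw+180 217.02 tilt [-0.003  0.001 -1.   ] Ftool [ 0.35 -0.93  1.21] Mtool [0.042 0.039 0.035] Maxis -0.091 gap 0.108 q6 -2.7
[216.9, 0.165, 0.123, 0.0] ('t', array([-0.12,  0.08, -0.17]), 'r', array([-0.0013, -0.0028,  0.0021]))
[216.9, 0.155, 0.123, 0.0] ('t', array([-0.13,  1.08, -0.17]), 'r', array([-0.0013, -0.0028,  0.0021]))
```

>>> drive_tool([
  {"gripper":0.8,"tx":-0.12,"ty":0.0,"tz":-0.16,"rx":-0.001,"ry":-0.003,"rz":0.0},
  {"gripper":0.8,"tx":-0.12,"ty":0.5,"tz":-0.16,"rx":-0.001,"ry":-0.003,"rz":0.0},
  {"gripper":0.8,"tx":-0.12,"ty":1.0,"tz":-0.16,"rx":-0.001,"ry":-0.003,"rz":0.0},
  {"gripper":0.8,"tx":-0.12,"ty":1.0,"tz":-0.16,"rx":-0.001,"ry":-0.003,"rz":0.0},
])

```text
t: 15.5
position: [0.5332, -0.1892, 0.123]
orientation: [1.402, 2.811, -0.0]
force: [-0.5, 0.4, -2.0]
finger_gap: 0.108
```

```bash
python3 tgt.py 216.9 .139 .123 0
```

```text
t 15.5 pos [ 0.5332 -0.1892  0.123 ] phi 217.01 rad 0.1554 yaw+180 217.0 tilt [ 0.001 -0.    -1.   ] Ftool [ 0.59 -0.16  2.01] Mtool [ 0.067  0.021 -0.044] Maxis -0.046 gap 0.108 q6 -2.68
[216.9, 0.139, 0.123, 0.0] ('t', array([0.03, 1.64, 0.  ]), 'r', array([0.0003, 0.0007, 0.0017]))
```

>>> drive_tool([
  {"gripper":0.8,"tx":0.02,"ty":0.6,"tz":0.0,"rx":0.0,"ry":0.0,"rz":0.0},
  {"gripper":0.8,"tx":0.02,"ty":1.2,"tz":0.0,"rx":0.0,"ry":0.0,"rz":0.0},
  {"gripper":0.8,"tx":0.02,"ty":1.7,"tz":0.0,"rx":0.0,"ry":0.0,"rz":0.0},
  {"gripper":0.8,"tx":0.02,"ty":1.7,"tz":0.0,"rx":0.0,"ry":0.0,"rz":0.0},
])

```text
t: 16.0
position: [0.5474, -0.1787, 0.1231]
orientation: [1.402, 2.81, 0.001]
force: [3.1, 2.1, -0.9]
finger_gap: 0.113
```

```bash
python3 tgt.py 216.9 .139 .123 0
```

```text
t 16.0 pos [ 0.5474 -0.1787  0.1231] phi 217.04 rad 0.1377 yaw+180 216.97 tilt [ 0.002  0.    -1.   ] Ftool [-0.15  3.74  0.92] Mtool [-0.457 -0.091  0.158] Maxis -0.136 gap 0.113 q6 -2.65
[216.9, 0.139, 0.123, 0.0] ('t', array([ 0.03, -0.13,  0.01]), 'r', array([0.0016, 0.0012, 0.0013]))
```

>>> drive_tool([
  {"gripper":0.8,"tx":0.48,"ty":0.01,"tz":0.0,"rx":0.0,"ry":0.0,"rz":0.035},
  {"gripper":0.8,"tx":0.96,"ty":0.03,"tz":0.0,"rx":0.0,"ry":0.0,"rz":0.07},
  {"gripper":0.8,"tx":1.44,"ty":0.08,"tz":0.0,"rx":0.0,"ry":0.0,"rz":0.105},
  {"gripper":0.8,"tx":1.92,"ty":0.13,"tz":0.0,"rx":0.0,"ry":0.0,"rz":0.14},
])

```text
t: 16.5
position: [0.5381, -0.1645, 0.1238]
orientation: [1.595, 2.7, -0.0]
force: [3.2, -5.9, -2.4]
finger_gap: 0.11
```

```bash
cat > rd.py <<'E'
import sys
from h import *
from plant import robot, imaging
C=np.array([.6573,-.0957]); out=[];n=int(sys.argv[1]) if len(sys.argv)>1 else 3
for i in range(n+1):
    o=robot.observe(); T=R.from_rotvec(o["orientation"]).as_matrix(); d=o["position"][:2]-C
    out.append([np.cross(np.r_[d,0],o["force"])[2]+o["torque"][2],*(T.T@o["force"])[:2],o["torque"][2]])
    if i<n: imaging.camera("scene")
out=np.array(out)
print("t",round(o["t"],2),"yaw",(np.degrees(np.arctan2(T[1,1],T[0,1]))%360+180).round(2)%360,"phi",(np.degrees(np.arctan2(d[1],d[0]))%360).round(2),"rad",np.hypot(*d).round(4),"z",o["position"][2].round(4),"M",out[:,0].round(2),"mean",out.mean(0).round(3))
E
python3 rd.py 3
```

```text
t 16.65 yaw 208.92 phi 209.95 rad 0.1377 z 0.1238 M [0.4  0.28 0.41 0.39] mean [ 0.371 -6.131  0.387 -0.475]
```

>>> drive_tool([
  {"gripper":0.8,"tx":0.48,"ty":0.01,"tz":0.0,"rx":0.0,"ry":0.0,"rz":0.035},
  {"gripper":0.8,"tx":0.96,"ty":0.03,"tz":0.0,"rx":0.0,"ry":0.0,"rz":0.07},
  {"gripper":0.8,"tx":1.44,"ty":0.08,"tz":0.0,"rx":0.0,"ry":0.0,"rz":0.105},
])

```text
t: 17.02
position: [0.5319, -0.1523, 0.1239]
orientation: [1.734, 2.611, -0.001]
force: [2.0, -7.1, -2.3]
finger_gap: 0.111
```

```bash
python3 rd.py 3
```

```text
t 17.18 yaw 202.9 phi 204.13 rad 0.1376 z 0.1238 M [0.49 0.54 0.52 0.46] mean [ 0.502 -7.505 -0.201 -0.532]
```

>>> drive_tool([
  {"gripper":0.8,"tx":0.48,"ty":0.01,"tz":0.0,"rx":0.0,"ry":0.0,"rz":0.035},
  {"gripper":0.8,"tx":0.96,"ty":0.03,"tz":0.0,"rx":0.0,"ry":0.0,"rz":0.07},
])

```text
t: 17.42
position: [0.5283, -0.1433, 0.1238]
orientation: [1.825, 2.549, -0.001]
force: [1.9, -7.5, -3.4]
finger_gap: 0.111
```

```bash
python3 rd.py 3
```

```text
t 17.57 yaw 198.89 phi 200.12 rad 0.1376 z 0.1238 M [0.45 0.45 0.52 0.54] mean [ 0.49  -7.605 -0.214 -0.558]
```

>>> drive_tool([
  {"gripper":0.8,"tx":0.48,"ty":0.01,"tz":0.0,"rx":0.0,"ry":0.0,"rz":0.035},
  {"gripper":0.8,"tx":0.96,"ty":0.03,"tz":0.0,"rx":0.0,"ry":0.0,"rz":0.07},
])

```text
t: 17.82
position: [0.5253, -0.1341, 0.1238]
orientation: [1.913, 2.484, -0.001]
force: [1.7, -8.1, -2.9]
finger_gap: 0.111
```

```bash
python3 rd.py 3
```

```text
t 17.98 yaw 194.88 phi 196.07 rad 0.1376 z 0.1237 M [0.59 0.33 0.64 0.55] mean [ 0.528 -7.763  0.022 -0.542]
```

>>> drive_tool([
  {"gripper":0.8,"tx":0.48,"ty":0.01,"tz":0.0,"rx":0.0,"ry":0.0,"rz":0.035},
  {"gripper":0.8,"tx":0.96,"ty":0.03,"tz":0.0,"rx":0.0,"ry":0.0,"rz":0.07},
])

```text
t: 18.23
position: [0.5229, -0.1247, 0.1237]
orientation: [1.999, 2.416, -0.001]
force: [1.5, -8.9, -2.2]
finger_gap: 0.111
```

```bash
python3 rd.py 3
```

```text
t 18.38 yaw 190.87 phi 192.07 rad 0.1375 z 0.1237 M [0.63 0.5  0.44 0.47] mean [ 0.51  -7.945  0.348 -0.584]
```

Still free. I'll keep going.

>>> drive_tool([
  {"gripper":0.8,"tx":0.48,"ty":0.01,"tz":0.0,"rx":0.0,"ry":0.0,"rz":0.035},
  {"gripper":0.8,"tx":0.96,"ty":0.03,"tz":0.0,"rx":0.0,"ry":0.0,"rz":0.07},
])

```text
t: 18.62
position: [0.5212, -0.1151, 0.1236]
orientation: [2.082, 2.345, -0.001]
force: [1.1, -8.8, -2.9]
finger_gap: 0.112
```

```bash
python3 rd.py 3
```

```text
t 18.77 yaw 186.86 phi 188.04 rad 0.1375 z 0.1236 M [0.61 0.42 0.45 0.54] mean [ 0.505 -8.003  0.068 -0.597]
```

>>> drive_tool([
  {"gripper":0.8,"tx":0.48,"ty":0.01,"tz":0.0,"rx":0.0,"ry":0.0,"rz":0.035},
  {"gripper":0.8,"tx":0.84,"ty":0.03,"tz":0.0,"rx":0.0,"ry":0.0,"rz":0.061},
])

```text
t: 19.02
position: [0.5203, -0.1067, 0.1236]
orientation: [2.153, 2.281, -0.001]
force: [2.3, -8.9, -3.8]
finger_gap: 0.11
```

```bash
python3 rd.py 3
```

```text
t 19.18 yaw 183.37 phi 184.52 rad 0.1375 z 0.1236 M [0.64 0.45 0.48 0.57] mean [ 0.534 -8.267  0.702 -0.606]
```

>>> drive_tool([
  {"gripper":0.8,"tx":0.48,"ty":0.01,"tz":0.0,"rx":0.0,"ry":0.0,"rz":0.035},
  {"gripper":0.8,"tx":0.84,"ty":0.03,"tz":0.0,"rx":0.0,"ry":0.0,"rz":0.061},
])

```text
t: 19.42
position: [0.5199, -0.0982, 0.1235]
orientation: [2.222, 2.214, -0.001]
force: [0.2, -7.7, -2.9]
finger_gap: 0.11
```

```bash
python3 rd.py 3
```

```text
t 19.57 yaw 179.87 phi 180.99 rad 0.1375 z 0.1235 M [0.4  0.49 0.5  0.55] mean [ 0.482 -7.921  0.319 -0.609]
```

>>> drive_tool([
  {"gripper":0.8,"tx":0.48,"ty":0.01,"tz":0.0,"rx":0.0,"ry":0.0,"rz":0.035},
  {"gripper":0.8,"tx":0.84,"ty":0.03,"tz":0.0,"rx":0.0,"ry":0.0,"rz":0.061},
])

```text
t: 19.82
position: [0.52, -0.0898, 0.1234]
orientation: [2.288, 2.146, -0.001]
force: [-0.1, -8.7, -2.5]
finger_gap: 0.106
```

```bash
python3 rd.py 3
```

```text
t 19.98 yaw 176.38 phi 177.49 rad 0.1375 z 0.1234 M [0.55 0.54 0.71 0.59] mean [ 0.597 -8.839  0.839 -0.621]
```

>>> drive_tool([
  {"gripper":0.8,"tx":0.48,"ty":0.01,"tz":0.0,"rx":0.0,"ry":0.0,"rz":0.035},
])

```text
t: 20.1
position: [0.5203, -0.0851, 0.1234]
orientation: [2.326, 2.106, -0.001]
force: [-0.8, -8.3, -2.3]
finger_gap: 0.113
```

```bash
python3 rd.py 5
```

```text
t 20.35 yaw 174.38 phi 175.47 rad 0.1375 z 0.1234 M [0.61 0.55 0.6  0.52 0.56 0.6 ] mean [ 0.573 -8.256  0.772 -0.565]
```

>>> drive_tool([
  {"gripper":0.8,"tx":0.36,"ty":0.01,"tz":0.0,"rx":0.0,"ry":0.0,"rz":0.026},
])

```text
t: 20.48
position: [0.5206, -0.0816, 0.1234]
orientation: [2.353, 2.076, -0.001]
force: [-0.1, -9.8, -2.8]
finger_gap: 0.114
```

```bash
python3 rd.py 5
```

```text
t 20.73 yaw 172.89 phi 174.06 rad 0.1374 z 0.1234 M [0.65 0.66 0.74 0.51 0.52 0.62] mean [ 0.616 -9.175  1.045 -0.649]
```

>>> drive_tool([
  {"gripper":0.8,"tx":0.36,"ty":0.01,"tz":0.0,"rx":0.0,"ry":0.0,"rz":0.026},
])

```text
t: 20.85
position: [0.5211, -0.0783, 0.1233]
orientation: [2.379, 2.045, -0.002]
force: [-2.0, -10.8, -1.6]
finger_gap: 0.111
```

```bash
python3 rd.py 5
```

```text
t 21.1 yaw 171.39999999999998 phi 172.63 rad 0.1374 z 0.1233 M [0.76 0.71 0.64 0.66 0.73 0.78] mean [  0.712 -10.059   0.75   -0.672]
```

>>> drive_tool([
  {"gripper":0.8,"tx":0.36,"ty":0.01,"tz":0.0,"rx":0.0,"ry":0.0,"rz":0.026},
])

```text
t: 21.22
position: [0.5216, -0.0749, 0.1233]
orientation: [2.406, 2.014, -0.002]
force: [-0.0, -11.1, -2.4]
finger_gap: 0.112
```

```bash
python3 rd.py 5
```

```text
t 21.48 yaw 169.90999999999997 phi 171.19 rad 0.1373 z 0.1233 M [0.78 0.76 0.8  0.75 0.67 0.8 ] mean [  0.761 -10.503   1.573  -0.687]
```

>>> drive_tool([
  {"gripper":0.8,"tx":0.36,"ty":0.01,"tz":0.0,"rx":0.0,"ry":0.0,"rz":0.026},
])

```text
t: 21.6
position: [0.5222, -0.0714, 0.1233]
orientation: [2.432, 1.982, -0.003]
force: [-1.5, -12.0, -2.2]
finger_gap: 0.108
```

```bash
python3 rd.py 7
```

```text
t 21.95 yaw 168.41999999999996 phi 169.75 rad 0.1373 z 0.1233 M [0.91 0.85 0.72 0.75 0.85 0.91 0.69 0.78] mean [  0.808 -11.052   1.17   -0.713]
```

>>> drive_tool([
  {"gripper":0.8,"tx":-0.6,"ty":0.01,"tz":0.0,"rx":0.0,"ry":0.0,"rz":-0.044},
  {"gripper":0.8,"tx":-1.08,"ty":0.04,"tz":0.0,"rx":0.0,"ry":0.0,"rz":-0.079},
  {"gripper":0.8,"tx":-1.08,"ty":0.04,"tz":0.0,"rx":0.0,"ry":0.0,"rz":-0.079},
])

```text
t: 22.32
position: [0.5206, -0.0807, 0.1232]
orientation: [2.352, 2.078, 0.0]
force: [0.6, -5.9, -2.0]
finger_gap: 0.113
```

```bash
python3 rd.py 2
```

```text
t 22.43 yaw 172.90999999999997 phi 173.69 rad 0.1375 z 0.1232 M [0.29 0.28 0.27] mean [ 0.279 -5.728  1.328 -0.512]
```

>>> drive_tool([
  {"gripper":0.8,"tx":-0.36,"ty":0.01,"tz":0.0,"rx":0.0,"ry":0.0,"rz":-0.026},
  {"gripper":0.8,"tx":-0.72,"ty":0.02,"tz":0.0,"rx":0.0,"ry":0.0,"rz":-0.052},
  {"gripper":0.8,"tx":-0.72,"ty":0.02,"tz":0.0,"rx":0.0,"ry":0.0,"rz":-0.052},
])

```text
t: 22.8
position: [0.5197, -0.0869, 0.1231]
orientation: [2.298, 2.141, 0.001]
force: [1.6, -3.5, -2.3]
finger_gap: 0.115
```

```bash
python3 rd.py 2; python3 tgt.py 176 .2 .123 0
```

```text
t 22.9 yaw 175.92999999999995 phi 176.32 rad 0.1379 z 0.1231 M [0.1  0.1  0.23] mean [ 0.141 -3.62   2.496 -0.36 ]
t 22.9 pos [ 0.5197 -0.0868  0.1231] phi 176.32 rad 0.1379 yaw+180 175.93 tilt [ 0.001 -0.001 -1.   ] Ftool [-4.5   3.53  2.13] Mtool [-0.415 -0.569  0.398] Maxis 0.225 gap 0.11 q6 -1.8
[176.0, 0.2, 0.123, 0.0] ('t', array([ 0.07, -6.21,  0.  ]), 'r', array([ 0.0015,  0.0005, -0.0013]))
```

>>> drive_tool([
  {"gripper":0.8,"tx":-0.4,"ty":0.0,"tz":0.0,"rx":0.0,"ry":0.0,"rz":-0.04},
  {"gripper":0.8,"tx":-0.4,"ty":0.0,"tz":0.0,"rx":0.0,"ry":0.0,"rz":-0.04},
])

```text
t: 23.15
position: [0.5194, -0.0908, 0.1231]
orientation: [2.255, 2.186, 0.001]
force: [2.8, -3.4, -1.3]
finger_gap: 0.111
```

```bash
python3 rd.py 2; python3 tgt.py 178 .2 .123 0
```

```text
t 23.25 yaw 178.19000000000005 phi 177.93 rad 0.138 z 0.1231 M [0.06 0.19 0.25] mean [ 0.166 -4.258  2.763 -0.42 ]
t 23.25 pos [ 0.5194 -0.0907  0.1231] phi 177.93 rad 0.138 yaw+180 178.19 tilt [ 0.001 -0.001 -1.   ] Ftool [-5.17  2.84  2.18] Mtool [-0.449 -0.649  0.458] Maxis 0.253 gap 0.109 q6 -1.84
[178.0, 0.2, 0.123, 0.0] ('t', array([ 0.01, -6.2 ,  0.  ]), 'r', array([0.0013, 0.0006, 0.0034]))
```

>>> drive_tool([
  {"gripper":0.8,"tx":-0.4,"ty":0.0,"tz":0.0,"rx":0.0,"ry":0.0,"rz":0.0},
  {"gripper":0.8,"tx":-0.4,"ty":0.0,"tz":0.0,"rx":0.0,"ry":0.0,"rz":0.0},
])

```text
t: 23.5
position: [0.5188, -0.0942, 0.1229]
orientation: [-2.255, -2.187, -0.001]
force: [4.1, 0.9, -1.6]
finger_gap: 0.112
```

```bash
python3 rd.py 2; python3 snap.py wrist w11; python3 bar.py w11
```

```text
t 23.6 yaw 178.25 phi 179.38 rad 0.1385 z 0.1229 M [-0.02  0.13 -0.02] mean [0.029 0.49  3.899 0.086]
23.6 [ 0.5188 -0.0942  0.1229] [2.2550e+00 2.1871e+00 8.0000e-04] q [-0.31  0.38  1.79  0.    0.97 -1.85] F [ 3.39  0.95 -2.01] M [ 0.085 -0.488  0.115] 0.11132610631636972
y, xmid, width, ztop (tool, mm) [(np.float64(-0.1), np.float64(-0.2), np.float64(10.6), np.float64(-19.5)), (np.float64(-0.09), np.float64(-0.3), np.float64(11.6), np.float64(-20.3)), (np.float64(-0.08), np.float64(-0.1), np.float64(11.4), np.float64(-20.2)), (np.float64(-0.07), np.float64(-0.2), np.float64(11.8), np.float64(-20.3)), (np.float64(-0.06), np.float64(-0.0), np.float64(11.6), np.float64(-20.1)), (np.float64(-0.05), np.float64(0.2), np.float64(11.5), np.float64(-20.1)), (np.float64(-0.04), np.float64(0.2), np.float64(11.8), np.float64(-20.0)), (np.float64(-0.03), np.float64(0.3), np.float64(11.6), np.float64(-20.0))] outer end y -0.10137725861343291
```

>>> drive_tool([
  {"gripper":0.8,"tx":0.0,"ty":-1.0,"tz":0.0,"rx":0.0,"ry":0.0,"rz":0.0},
  {"gripper":0.8,"tx":0.0,"ty":-2.5,"tz":0.0,"rx":0.0,"ry":0.0,"rz":0.0},
  {"gripper":0.8,"tx":0.0,"ty":-4.5,"tz":0.0,"rx":0.0,"ry":0.0,"rz":0.0},
  {"gripper":0.8,"tx":0.0,"ty":-6.0,"tz":0.0,"rx":0.0,"ry":0.0,"rz":0.0},
  {"gripper":0.8,"tx":0.0,"ty":-6.0,"tz":-4.0,"rx":0.0,"ry":0.0,"rz":0.0},
])

```text
t: 24.28
position: [0.4534, -0.0914, 0.1606]
orientation: [-2.25, -2.181, 0.007]
force: [0.5, -1.5, -0.8]
finger_gap: 0.111
```

Run:
```python
from h import *
from plant import robot
o=robot.observe(); print(o["t"],o["position"],o["force"])
print(moves(o["position"],o["orientation"],[.46,0.0,.26],Rdown(10)@R.from_rotvec([-.4,0,0]).as_matrix()))
print(moves(o["position"],o["orientation"],[.5,0.0,.26],Rdown(10)@R.from_rotvec([-.4,0,0]).as_matrix()))
```

```text
24.275 [ 0.45335566 -0.09137334  0.16064112] [ 0.45015656 -1.4679898  -0.79709559]
('t', array([ 9.18,  0.29, -9.92]), 'r', array([-0.4073,  0.0378, -0.2037]))
('t', array([ 9.3 ,  4.29, -9.95]), 'r', array([-0.4073,  0.0378, -0.2037]))
```

Look at the collar and the pack while clear of the press.

>>> drive_tool([
  {"gripper":0.8,"tx":3.0,"ty":0.0,"tz":-5.0,"rx":-0.15,"ry":0.01,"rz":-0.08},
  {"gripper":0.8,"tx":8.0,"ty":2.0,"tz":-8.0,"rx":-0.3,"ry":0.02,"rz":-0.15},
  {"gripper":0.8,"tx":9.3,"ty":4.3,"tz":-9.9,"rx":-0.41,"ry":0.04,"rz":-0.2},
  {"gripper":0.8,"tx":9.3,"ty":4.3,"tz":-9.9,"rx":-0.41,"ry":0.04,"rz":-0.2},
  {"gripper":0.8,"tx":9.3,"ty":4.3,"tz":-9.9,"rx":-0.41,"ry":0.04,"rz":-0.2},
])

```text
t: 24.9
position: [0.5032, -0.0015, 0.2608]
orientation: [1.832, 2.175, 0.448]
force: [0.4, 0.8, -1.2]
finger_gap: 0.112
```

```bash
python3 snap.py wrist w12; python3 sock.py w12; python3 bar.py w12
python3 - <<'E'
from h import *
for n in("w10","w12"):
    c=load(f"pics/{n}.npz"); P=cloud(c); m=(np.hypot(P[...,0]-.6578,P[...,1]+.0957)<.02)&(P[...,2]>.155)&(P[...,2]<.2); print(n,np.percentile(P[m][:,2],[90,97,99]))
c=load("pics/w12.npz"); crop(c,100,90,340,310,3,"pics/w12c.png")
E
```

```text
24.9 [ 0.5032 -0.0015  0.2608] [1.8318 2.1752 0.448 ] q [-0.27 -0.    1.98  0.23  0.8  -2.14] F [ 0.43  0.77 -1.18] M [-0.093  0.298 -0.037] 0.11215640391823592
541 [ 0.65777084 -0.09574802] 0.00048806632464696133
130.30978722231956 228.25759302058438 [(np.float64(170.0), np.float64(188.9)), (np.float64(223.9), np.float64(226.5)), (np.float64(226.8), np.float64(228.3)), (np.float64(213.7), np.float64(214.8))]
y, xmid, width, ztop (tool, mm) [(np.float64(-0.1), np.float64(0.2), np.float64(10.3), np.float64(-19.4)), (np.float64(-0.09), np.float64(0.3), np.float64(11.6), np.float64(-20.1)), (np.float64(-0.08), np.float64(0.3), np.float64(12.0), np.float64(-19.9)), (np.float64(-0.07), np.float64(0.2), np.float64(11.3), np.float64(-19.9)), (np.float64(-0.06), np.float64(0.2), np.float64(11.7), np.float64(-19.8)), (np.float64(-0.05), np.float64(0.4), np.float64(11.4), np.float64(-19.8)), (np.float64(-0.04), np.float64(0.4), np.float64(11.7), np.float64(-19.5)), (np.float64(-0.03), np.float64(0.6), np.float64(11.6), np.float64(-19.6))] outer end y -0.10128090223316749
w10 [0.18517272 0.1857629  0.18607617]
w12 [0.18162266 0.18201918 0.18225908]
```

View pics/w12c.png

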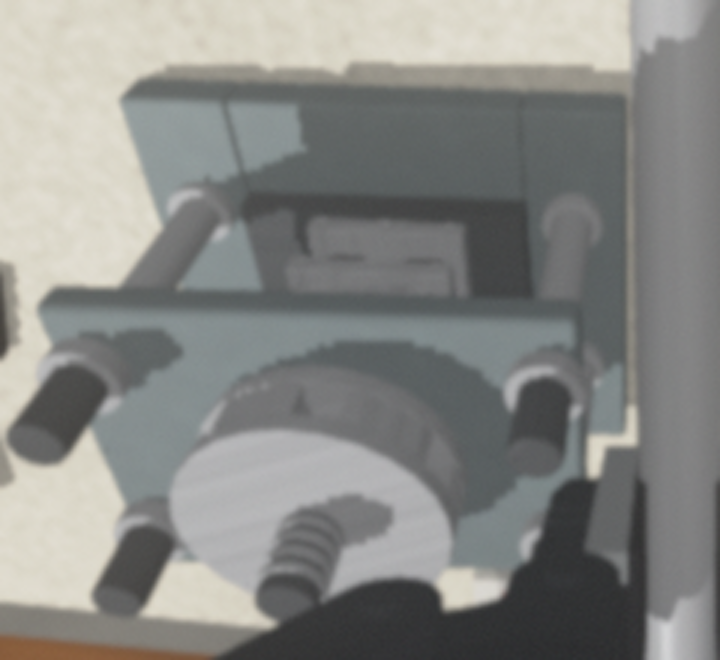

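Run:
```python
from h import *
from plant import robot
o=robot.observe()
R1=R.from_rotvec([2.0327,2.3915,.0065]).as_matrix(); print(np.degrees(np.arctan2(R1[1,1],R1[0,1])),R1[:,2])
R1=Rdown(9.3)
print(moves(o["position"],o["orientation"],[.46,-.16,.26],R1))
print(moves(o["position"],o["orientation"],[.4942,-.3187,.16],R1))
```

```text
9.272948402555365 [ 0.00491729  0.00125634 -0.99998712]
('t', array([-14.87,  -6.44,  -2.69]), 'r', array([ 4.077e-01, -3.000e-04,  8.600e-03]))
('t', array([-31.08,  -9.8 ,   6.78]), 'r', array([ 4.077e-01, -3.000e-04,  8.600e-03]))
```

>>> drive_tool([
  {"gripper":0.8,"tx":-5.0,"ty":-4.0,"tz":-2.0,"rx":0.15,"ry":0.0,"rz":0.01},
  {"gripper":0.8,"tx":-10.0,"ty":-6.4,"tz":-2.7,"rx":0.3,"ry":0.0,"rz":0.01},
  {"gripper":0.8,"tx":-15.0,"ty":-6.4,"tz":-2.7,"rx":0.408,"ry":0.0,"rz":0.01},
  {"gripper":0.8,"tx":-20.0,"ty":-7.5,"tz":-0.5,"rx":0.408,"ry":0.0,"rz":0.01},
  {"gripper":0.8,"tx":-25.0,"ty":-8.5,"tz":2.0,"rx":0.408,"ry":0.0,"rz":0.01},
  {"gripper":0.8,"tx":-30.0,"ty":-9.8,"tz":5.0,"rx":0.408,"ry":0.0,"rz":0.01},
  {"gripper":0.8,"tx":-31.1,"ty":-9.8,"tz":6.8,"rx":0.408,"ry":0.0,"rz":0.01},
  {"gripper":0.8,"tx":-31.1,"ty":-9.8,"tz":6.8,"rx":0.408,"ry":0.0,"rz":0.01},
  {"gripper":0.8,"tx":-31.1,"ty":-9.8,"tz":6.8,"rx":0.408,"ry":0.0,"rz":0.01},
])

```text
t: 26.08
position: [0.4959, -0.3173, 0.1613]
orientation: [2.033, 2.394, 0.004]
force: [0.2, 0.3, -2.1]
finger_gap: 0.108
```

```bash
python3 snap.py wrist w13; python3 bar.py w13
python3 - <<'E'
from h import *
from plant import robot
o=robot.observe(); print(o["t"],o["position"],o["force"])
print(moves(o["position"],o["orientation"],[.4942,-.3187,.055],Rdown(9.3)))
E
```

```text
26.075 [ 0.4959 -0.3173  0.1613] [2.033  2.3936 0.0043] q [-0.69  0.41  1.62  0.    1.11 -2.42] F [ 0.22  0.31 -2.09] M [ 0.002  0.02  -0.025] 0.10826782187866367
y, xmid, width, ztop (tool, mm) [(np.float64(-0.1), np.float64(0.2), np.float64(10.3), np.float64(-19.4)), (np.float64(-0.09), np.float64(0.3), np.float64(11.6), np.float64(-20.4)), (np.float64(-0.08), np.float64(0.3), np.float64(12.0), np.float64(-20.2)), (np.float64(-0.07), np.float64(0.3), np.float64(11.3), np.float64(-20.3)), (np.float64(-0.06), np.float64(0.3), np.float64(11.6), np.float64(-20.2)), (np.float64(-0.05), np.float64(0.5), np.float64(11.5), np.float64(-20.1)), (np.float64(-0.04), np.float64(0.4), np.float64(10.9), np.float64(-20.0)), (np.float64(-0.03), np.float64(0.4), np.float64(11.1), np.float64(-20.0))] outer end y -0.10127061546027587
26.125 [ 0.49614346 -0.31734272  0.16180786] [ 0.42188895  0.61156896 -1.87767166]
('t', array([-0.1 , -0.25, 10.68]), 'r', array([0.0036, 0.    , 0.0007]))
```

View pics/w13.png

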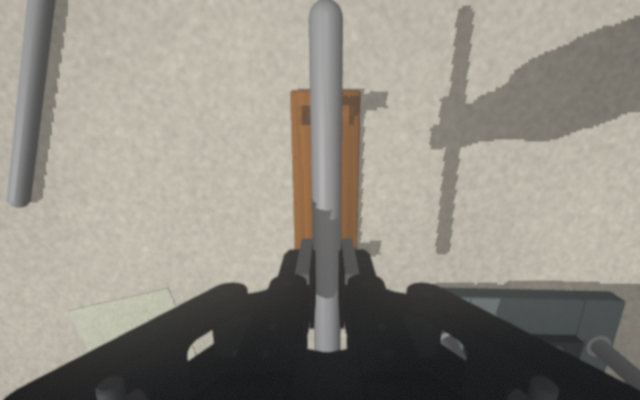

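>>> drive_tool([
  {"gripper":0.8,"tx":-0.1,"ty":-0.25,"tz":4.0,"rx":0.003,"ry":0.0,"rz":0.0},
  {"gripper":0.8,"tx":-0.1,"ty":-0.25,"tz":8.0,"rx":0.003,"ry":0.0,"rz":0.0},
  {"gripper":0.8,"tx":-0.1,"ty":-0.25,"tz":10.6,"rx":0.003,"ry":0.0,"rz":0.0},
  {"gripper":0.8,"tx":-0.1,"ty":-0.25,"tz":10.6,"rx":0.003,"ry":0.0,"rz":0.0},
  {"gripper":0.8,"tx":-0.1,"ty":-0.25,"tz":10.6,"rx":0.003,"ry":0.0,"rz":0.0},
])

```text
t: 26.75
position: [0.4952, -0.3199, 0.0568]
orientation: [2.031, 2.393, 0.001]
force: [-0.2, 0.3, -1.5]
finger_gap: 0.112
```

Run:
```python
from h import *
from plant import robot
o=robot.observe(); print(o["t"],o["position"],o["force"])
print(moves(o["position"],o["orientation"],[.4942,-.3189,.0325],Rdown(9.3)))
```

```text
26.75 [ 0.4952073  -0.31993151  0.0568121 ] [-0.23810388  0.31432997 -1.5191305 ]
('t', array([ 0.12, -0.09,  2.43]), 'r', array([0.0022, 0.0019, 0.0006]))
```

>>> drive_tool([
  {"gripper":0.8,"tx":0.12,"ty":-0.09,"tz":0.8,"rx":0.0,"ry":0.0,"rz":0.0},
  {"gripper":0.8,"tx":0.12,"ty":-0.09,"tz":1.6,"rx":0.0,"ry":0.0,"rz":0.0},
  {"gripper":0.8,"tx":0.12,"ty":-0.09,"tz":2.3,"rx":0.0,"ry":0.0,"rz":0.0},
  {"gripper":0.8,"tx":0.12,"ty":-0.09,"tz":2.4,"rx":0.0,"ry":0.0,"rz":0.0},
])

```text
t: 27.25
position: [0.4932, -0.319, 0.0312]
orientation: [2.034, 2.393, 0.0]
force: [-2.4, 1.3, 11.6]
finger_gap: 0.112
```

Run:
```python
from h import *
from plant import robot
o=robot.observe(); print(o["t"],o["position"],o["force"],o["torque"])
print(moves(o["position"],o["orientation"],[.4942,-.3189,.0315],Rdown(9.3)))
```

```text
27.25 [ 0.49320473 -0.3190394   0.03121093] [-2.38719137  1.26683059 11.55358411] [ 0.18730601  0.44924227 -0.06633561]
('t', array([-0.  ,  0.1 , -0.03]), 'r', array([ 0.0006,  0.0003, -0.0003]))
```

>>> drive_tool([
  {"gripper":1.8,"tx":0.0,"ty":0.0,"tz":-0.05,"rx":0.0,"ry":0.0,"rz":0.0},
  {"gripper":4.0,"tx":0.0,"ty":0.0,"tz":-0.05,"rx":0.0,"ry":0.0,"rz":0.0},
  {"gripper":5.0,"tx":0.0,"ty":0.0,"tz":-0.05,"rx":0.0,"ry":0.0,"rz":0.0},
  {"gripper":5.0,"tx":0.0,"ty":0.0,"tz":-0.05,"rx":0.0,"ry":0.0,"rz":0.0},
  {"gripper":5.0,"tx":0.0,"ty":0.0,"tz":-4.0,"rx":0.0,"ry":0.0,"rz":0.0},
  {"gripper":5.0,"tx":0.0,"ty":0.0,"tz":-9.0,"rx":0.0,"ry":0.0,"rz":0.0},
  {"gripper":5.0,"tx":0.0,"ty":0.0,"tz":-14.0,"rx":0.0,"ry":0.0,"rz":0.0},
  {"gripper":5.0,"tx":0.0,"ty":0.0,"tz":-14.0,"rx":0.0,"ry":0.0,"rz":0.0},
])

```text
t: 28.25
position: [0.4957, -0.3208, 0.1755]
orientation: [2.028, 2.387, 0.001]
force: [0.7, -0.1, -0.1]
finger_gap: 0.585
```

```bash
python3 snap.py wrist w14; python3 snap.py scene c14;  python3 - <<'E'
from h import *
c=load("pics/w14.npz"); P=cloud(c); p=c["p"].astype(int)
m=(P[...,2]>.040)&(P[...,2]<.056)&(P[...,1]<-.2)&(P[...,1]>-.45)&(P[...,0]<.64)&(p.max(-1)-p.min(-1)<25)&(p.max(-1)>70)
nn,l,st,ce=cv2.connectedComponentsWithStats(m.astype(np.uint8)); i=1+st[1:,4].argmax(); v,u=np.nonzero(l==i)
q=onplane(c,u,v,.049)[:,:2]; mu=q.mean(0); w,V=np.linalg.eigh(np.cov(q.T)); a=V[:,1]; a*=np.sign(a[0]); t=(q-mu)@a
print("mid",mu+a*(t.min()+t.max())/2,"len",np.ptp(t),"ang",np.degrees(np.arctan2(a[1],a[0])),"zmax",np.percentile(P[l==i][:,2],[50,98]))
E
```

```text
28.25 [ 0.4957 -0.3208  0.1755] [2.0281e+00 2.3869e+00 9.0000e-04] q [-0.69  0.4   1.6   0.    1.13 -2.42] F [ 0.7  -0.13 -0.11] M [ 0.015 -0.015  0.024] 0.5847126455162828
28.3 [ 0.4942 -0.3196  0.173 ] [2.0310e+00 2.3903e+00 8.0000e-04] q [-0.69  0.4   1.61  0.    1.13 -2.42] F [ 0.17 -0.59 -0.43] M [-0.001 -0.028 -0.024] 0.5854713009184773
mid [ 0.50014278 -0.31715895] len 0.21658063179155163 ang 9.243328351773362 zmax [0.04988816 0.05184069]
```

View pics/w14.png

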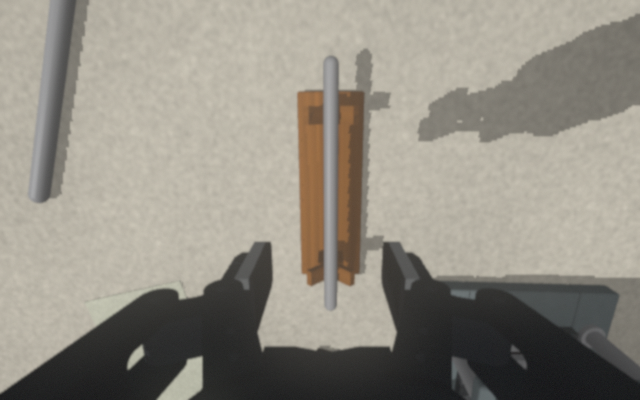

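View pics/c14.png

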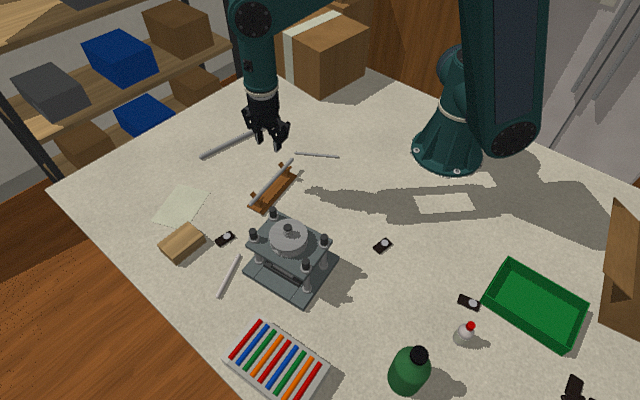

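The wrist view shows the bar in both V-notches, from (331,60) to (331,305), at the same pose and height as at the start. The scene view shows the bystanders where they were. Time to hand in.

```bash
python3 -c "
from plant import robot
print(robot.hand_in()); print(robot.observe()['t'])"
```

```text
the job is handed in; nothing more can be done
None
the job is handed in; nothing more can be done
```

The press is screwed down on the pack and the bar is back in its cradle. I handed the job in at about 28 s, and the hand-in gave no verdict.

- **Turning:** I turned the collar clockwise in two swings, moving the bar to the next socket once. Measured from the sockets, that was about 67° and then 38°, so about 1.83 rad in all. The spindle top dropped 3.75 mm on the second swing, against about 3.9 mm expected from the angle.
- **Clamping:** The torque about the axis, with the bar held still, rose from 0.50 to 0.81 N m. That is 0.3 N m above free turning, or about 0.09 rad past first touch and roughly 50–60 N on the pack. Single readings scattered by about 0.07 N m. I took the clamping from the torque and the collar angle, because the foot could not be seen on the pack.
- **Drawing the bar out:** Unloading it before the final draw-out took two tries. Turning the hand back a little too far raised the side force to about 5 N before a sideways shift brought it near zero.
- **Bar:** It lies in both notches at (0.500, -0.317), angle 9.2°, against (0.501, -0.317) and 9.3° at the start, and at the same height.
- **Other things:** In the last scene picture the other objects are where they were at the start, and the gripper is clear of everything.

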